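# Hold the spring clamp open at the mark

## Robot

A 6-joint arm with a two-finger parallel gripper is mounted at the origin on the work surface. World frame = base frame: x ahead of the robot, y to its left, z up, the work surface at z = 0. Lengths are in m, angles in rad, forces in N, time in s.
With the tool pointing down it reaches from about 0.375 to 0.975 m from the base axis. Payload 3.8 kg.
Tool frame: the origin (TCP) lies at the very end of the fingers, on their centre line; the grasp point (between the pads) lies 19 mm behind it (bot.grasp_offset is the distance from the TCP to the grasp point, in m); z points along the fingers, y is the direction in which the jaws open and shut (so a half turn about z gives the same grasp; the last joint's range is limited). The gripper opens to 88 mm and grips with 3 to 60 N. Pads are 18 mm wide; open, the fingers measure 123 mm over their backs; the gripper's body (75 mm by 187 mm) begins 45 mm behind the grasp point.
Start: joints at [-1.26, 0.264, 1.604, -0, 1.274, -0.037], TCP at [0.23, -0.635, 0.203] pointing down, gripper open.
Joint ranges: [-2.63, 2.63], [-0.94, 2.18], [0.31, 2.57], [-1.31, 4.45], [0, 2.66], [-2.55, 2.55]. Speed limits (rad/s): [2.57, 2.57, 3.14, 3.14, 3.14, 3.14].

## Interface

Orientations are given as a unit quaternion [x, y, z, w].
In Python, from station import bot, vision gives the robot as it stands. The module is installed in compiled form; this text tells all that it offers.
- The arm moves only by the tool drive_tool, never from a script. Its arguments are lists of equal length, an entry for each row: "gripper": the opening in per cent of the stroke, from 0 (shut) to 100 (fully open); "delta_pos": the shift along the tool's x, y, z in m, a list of three; "twist": the turn, a rotation vector about the tool's x, y, z in degrees, a list of three. A call has 1 to 20 rows; each row is the pose to reach, as a shift and turn from the pose commanded when the call began, along the tool's axes at that moment; what a row does not reach only later rows make up. A row lasts 1/10 s, in which the tool goes at most 50 mm and 8.59 degrees, less where a joint would pass 70% of its speed; a pose out of reach is approached as far as the arm can. A call with a gripper value outside its range is refused whole. The fingers move at their own pace and stop on an object; "force" is the grip in N (left out, the last holds). Time passes only in rows, so rows that repeat a pose let the fingers close. It gives the time, the measured TCP pose, the force and the opening at its end, in the units of the state.
- bot.get_obs(): the state, without advancing time (a new reading comes with each control period).
- vision.camera(name): name is "side" or "top"; returns a dict with "image" (384x512x3 uint8, blue, green, red), "camera_matrix" (3x3 intrinsics, pixels), "distortion" ([k1, k2, p1, p2, k3] as OpenCV has them; the pictures are not rectified), "R" (3x3) and "t" (3): a world point X has camera coordinates R X + t. Camera axes: x right, y down, z forward; pixel columns grow to the right and rows downward; lengths in m; the calibration is good to about 2 mm. A picture is of the moment at which its call begins. There is no depth.
- bot.hand_in(): hands the job in, once; it reports no verdict.
The state is a dict: "t": time; "joint_positions": joint angles; "joint_velocities": joint speeds; "joint_efforts": joint torques, N m; "eef_pos": TCP position; "tcp_rot": TCP orientation; "force": force on the tool from outside, world axes, zero at the start; "ft_torque": the same for the moment, N m; "width": finger opening in m.
Only numpy, scipy, OpenCV 4.12 (cv2) and the standard library are available. Lean on these libraries where they do the work, as an engineer would, in place of code of your own. Each camera call takes 0.05 s, during which the arm holds its last target.

## Task

Prise the clamp jig's clear, yellow-edged cover up with the blade of the flat scraper (not with the fingers) and swing it fully open, past upright, so it stays open; then lay the scraper down flat on its mat or the bench, clear of the jig, without dropping it. Then take the blue grip of the spring-return jaw slide, pull it until its black line stands at the red marker on the white scale, and finish while still holding it there with the gripper, because it springs back if let go. Leave the mallet, brush and loose profile where they are.

Things in the scene. Friction and masses are not known exactly. Their poses are not given: they have to be found in the camera images.
- jig: Fixed clamp jig: open grey tray on a steel base 150 x 210 x 12 mm. Origin: centre of its underside, on the bench. x points from front wall to hinge (roughly away from the robot), y the way the slide is pulled, z up. Front wall x = -62 to -54 mm, top 56 mm up; back wall inner face x = +45, top 70; side walls' inner faces y = -83, +83, top 56; fixed jaw y = -81 to -67, top 30.
- cover (a joint): Cover angle, rad: 0 shut (level), 1.57 upright, 2.1 at its stop. Clear panel, yellow edges, 125 mm front to hinge, 176 wide, 4 thick, 100 g. Front edge swings up and over, away from the robot. Stiff hinge (0.09 N m): it stays where left; 1.5 N at the edge lifts it. Shut: underside 72 mm above the bench, 16 mm slot above the front wall, edge 10 mm out past that wall.
- cover_hinge (a point): Point on the cover's hinge axis at mid-width, 74 mm above the bench, 53 mm from the jig's origin along jig x.
- cover_edge (a point): Middle of the cover's front edge, 125 mm from the hinge axis, mid-thickness; moves with the cover.
- slide (a joint): Travel of the spring-return slide in m: 0 at home (spring pulls it there), growing as it is pulled along the jig's +y, stop at 0.060. Spring: about 4.5 N at home plus 150 N/m. The red marker stands at 0.028 to 0.044.
- slide_grip (a point): On the axis of the slide's blue grip post, 48 mm above the bench. Post 16 mm (jig x) by 18 mm (jig y), 22 to 66 mm above the bench; axes as the jig's. Under it a carriage 50 x 50 mm, top at 22 mm; a steel jaw, top at 30 mm, sits 25 to 37 mm to the -y side of the post and moves with it. The post is under the cover when that is shut.
- slide_line (a point): Front end of the black index line on the slide, which points at the white scale; it lies at the same jig y as the post's axis and moves with the slide. Axes as the jig's.
- mark (a point): Centre of the red marker (4 mm wide stripe on a white clip) on the scale rail, 25 mm above the bench, fixed; its place along the rail differs from case to case. Axes as the jig's: the slide is right when slide_line and this point have the same jig y.
- scraper_grip (a point): Flat scraper: point half-way up its wooden handle, 20 mm from the handle's front end; grip here. Handle 110 long, 22 wide, 28 mm high. x points to the blade tip, z up when lying flat. Blade 38 mm wide, 3 thick, at mid-height of the handle. Weighs 95 to 160 g, balances within 15 mm of here. Starts flat on the mat (8 mm), so 22 mm above the bench, blade away from the robot.
- scraper_tip (a point): Middle of the scraper blade's front edge, 115 mm from scraper_grip along its x, at the same height.
- scraper: The scraper as a whole; origin on the handle's underside, 14 mm below scraper_grip, same axes.
- mat: Brown carpet mat 260 x 130 x 8 mm, fixed to the bench; origin at the centre of its underside, x along its length.
- mallet: Bystander: rubber mallet with a wooden handle, 260 mm long, head 90 mm long and 60 mm thick, lying on the bench; origin under it, head 100 mm from the origin along its x.
- brush: Bystander: black hand brush with wooden back, 245 mm long, 45 mm wide, 44 mm high, bristles down; origin on the bench under it, x from handle to bristles.
- profile: Bystander: loose aluminium channel 200 x 40 x 25 mm lying on the bench; origin at the centre of its underside, x along its length.
There are look-alikes about, which are no part of the job. Leave any green or orange look-alike of the scraper alone.

How it is judged:
By the outcome, as a careful person would: the job done as asked, in the order asked, and still so for the second after the job is handed in, while the arm keeps its last pose, push and grip.
It also fails if it takes over 61 s, if anything falls off the work surface, if the arm or the gripper's body presses on something with over 40 N, if the wrist force passes 120 N, or if a joint passes its speed limit or range.

## Working session

There is one attempt and no reset: what is moved stays moved. The work goes in short steps, Python scripts to look and compute and a tool call to move; the robot and the scene stay as the last step left them, time stands still between calls to the robot, and variables do not carry over. Pictures are saved under pics/ and viewed, and the job is handed in when it is done.

Besides the shell and the picture viewer there is one more tool, called after "Call:" as a command line: name --argument value ..., lists and objects as JSON in quotes. drive_tool: Moves the arm, as the interface text tells. Its arguments: {"type":"object","properties":{"gripper":{"type":"array","items":{"type":"number"}},"delta_pos":{"type":"array","items":{"type":"array","items":{"type":"number"}}},"twist":{"type":"array","items":{"type":"array","items":{"type":"number"}}},"force":{"type":"number"}},"required":["gripper","delta_pos","twist"]}

```bash
mkdir -p pics
python3 - <<'E'
from station import bot, vision
import cv2, numpy as np
print(bot.get_obs(), bot.grasp_offset)
for n in ("side","top"):
    c=vision.camera(n); cv2.imwrite(f"pics/{n}0.png",c["image"])
    np.savez(f"pics/{n}0.npz",**c)
    print(n,c["camera_matrix"],c["distortion"],c["R"],c["t"], -c["R"].T@c["t"])
E
```

```text
{'t': 0.0, 'joint_positions': array([-1.25987607e+00,  2.64758579e-01,  1.60536303e+00, -1.56921875e-05,
        1.27368317e+00, -3.69115805e-02]), 'joint_velocities': array([-5.16650365e-04,  7.62639581e-04, -2.86546905e-04,  3.04110759e-04,
       -9.49559265e-04,  3.85211813e-05]), 'joint_efforts': array([ 2.77517545e-03, -5.02106774e+01, -3.56874847e+01,  7.30334502e-02,
        2.92520633e-02, -1.74909842e-04]), 'eef_pos': array([ 0.22982703, -0.63383753,  0.20199035]), 'tcp_rot': array([ 9.84913706e-01,  1.73042678e-01, -1.58491760e-04, -1.09467763e-03]), 'force': array([ 0.28253379, -0.20417907, -0.32015906]), 'ft_torque': array([ 0.06726626,  0.04186746, -0.01320515]), 'width': 0.08799585594408343} 0.0187
side [[409.72960389   0.         256.24024672]
 [  0.         409.72960389 193.74678528]
 [  0.           0.           1.        ]] [0.00025577 0.         0.         0.         0.        ] [[-0.98943406 -0.14497278  0.00177171]
 [-0.11347523  0.76674261 -0.63184582]
 [ 0.090242   -0.62537082 -0.77509207]] [0.56449177 0.02878076 1.73612049] [0.4051223  1.1454876  1.36283811]
top [[410.05185802   0.         257.33233048]
 [  0.         410.05185802 190.37780594]
 [  0.           0.           1.        ]] [-0.11945692  0.          0.          0.          0.        ] [[ 0.00105252 -0.9999259  -0.0121282 ]
 [-0.98100804  0.00131999 -0.19396258]
 [ 0.19396422  0.01210201 -0.98093395]] [0.11838563 0.56631658 1.2962002 ] [0.30402005 0.1019427  1.38276682]
```

View pics/side0.png

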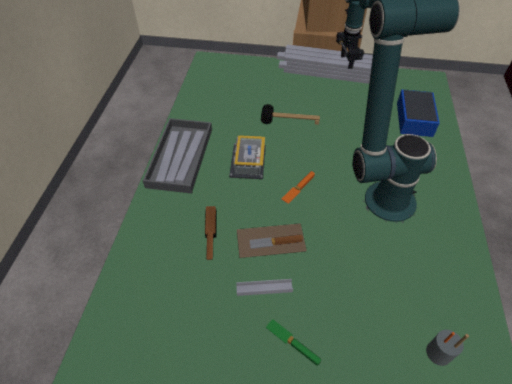

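View pics/top0.png

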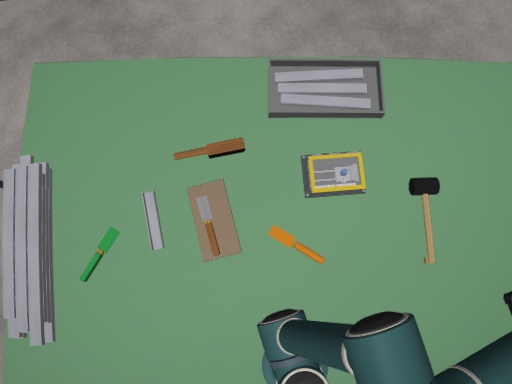

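Run:
```python
import cv2
a=cv2.imread("pics/top0.png");b=cv2.imread("pics/side0.png")
def crop(im,x0,y0,x1,y1,s,n):
    cv2.imwrite(n,cv2.resize(im[y0:y1,x0:x1],None,fx=s,fy=s,interpolation=cv2.INTER_CUBIC))
crop(a,295,145,375,205,9,"pics/tj.png")
crop(a,180,175,250,265,6,"pics/ts.png")
crop(b,220,125,280,185,9,"pics/sj.png")
crop(b,230,215,310,265,9,"pics/ss.png")
```

```text
(no output)
```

View pics/tj.png

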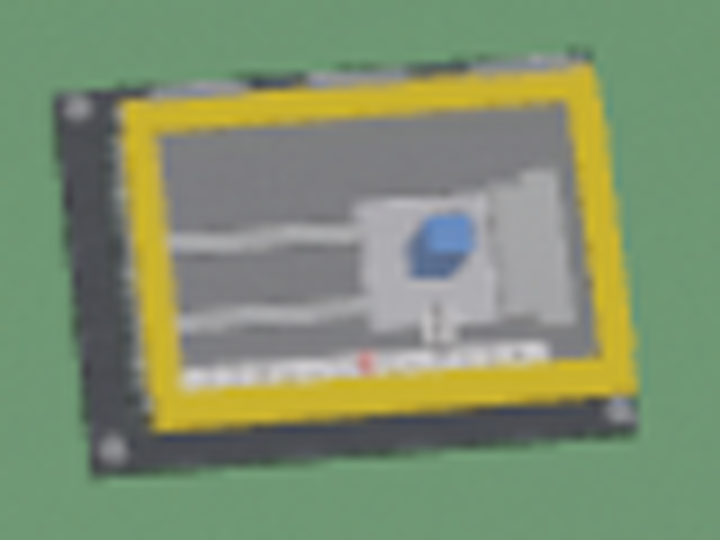

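View pics/ts.png

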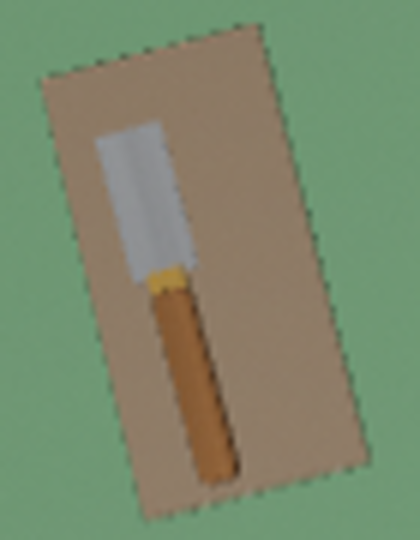

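View pics/sj.png

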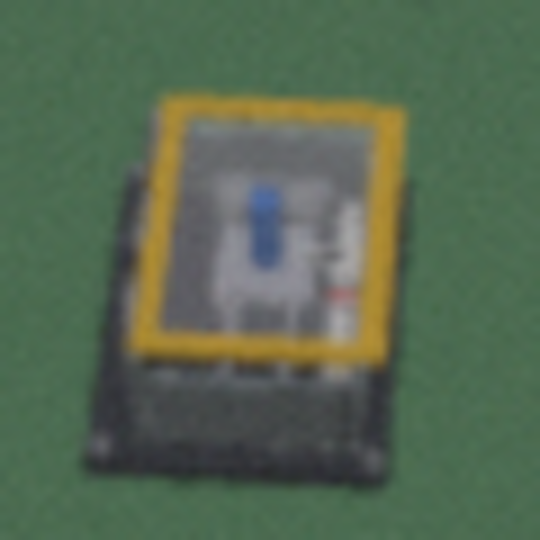

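View pics/ss.png

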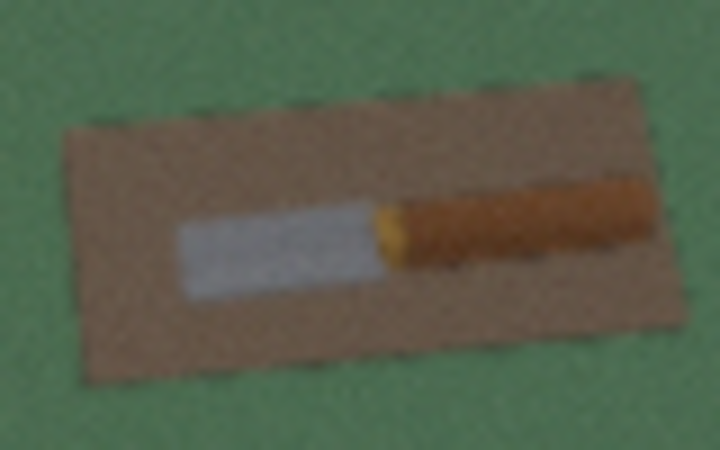

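```bash
cat > h.py <<'E'
import cv2, numpy as np
from scipy.optimize import least_squares
def load(n,k): return dict(np.load(f"pics/{n}{k}.npz"))
def proj(c,P):
    p,_=cv2.projectPoints(np.asarray(P,float).reshape(-1,3),cv2.Rodrigues(c["R"])[0],c["t"],c["camera_matrix"],c["distortion"])
    return p.reshape(-1,2)
def uncrop(uv,x0,y0,s): return (np.asarray(uv,float)+.5)/s-.5+[x0,y0]
def onz(c,uv,z):
    q=cv2.undistortPoints(np.asarray(uv,float).reshape(-1,1,2),c["camera_matrix"],c["distortion"]).reshape(-1,2)
    d=np.c_[q,np.ones(len(q))]@c["R"]; o=-c["R"].T@c["t"]
    return o+d*((z-o[2])/d[:,2])[:,None]
def place(p,L):
    L=np.asarray(L,float);a=p[2];R=np.array([[np.cos(a),-np.sin(a),0],[np.sin(a),np.cos(a),0],[0,0,1]])
    return L@R.T+[p[0],p[1],0]
def fit(p0,obs):
    f=lambda p:np.concatenate([(proj(c,place(p,L))-uv).ravel() for c,L,uv in obs])
    r=least_squares(f,p0,loss="soft_l1"); return r.x,np.abs(r.fun).round(2)
E
python3 - <<'E'
from h import *
t=load("top",0);s=load("side",0)
cov=[[.053,.088,.076],[.053,-.088,.076],[-.072,-.088,.076],[-.072,.088,.076]]
base=[[-.075,.105,.012],[-.075,-.105,.012],[.075,.105,.012]]
tc=uncrop([(122,100),(592,65),(635,393),(155,432)],295,145,9)
tb=uncrop([(95,475),(635,437),(57,93)],295,145,9)
sc=uncrop([(128,352),(160,95),(405,108),(388,362)],220,125,9)
sb=uncrop([(385,485),(85,470)],220,125,9)
print(onz(t,tc,.076).round(3),onz(s,sc,.076).round(3))
for o in ([(t,cov,tc),(t,base,tb)],[(s,cov,sc)],[(t,cov,tc),(t,base,tb),(s,cov,sc)]):
    print(fit([.65,-.1,0],o))
blade=lambda h:[[.115,.019,h],[.115,-.019,h],]
st=uncrop([(95,138),(160,122),(135,283),(197,265)],180,175,6)
ss=uncrop([(187,300),(178,228),(387,275),(372,200)],230,215,9)
print("scr",onz(t,st,.0235).round(4),onz(s,ss,.0235).round(4))
# mark
m=onz(t,uncrop([(365,362)],295,145,9),.025);m2=onz(s,uncrop([(343,295)],220,125,9),.025)
print("mark",m,m2,"post top",onz(t,uncrop([(450,235)],295,145,9),.066),onz(s,uncrop([(264,190)],220,125,9),.066))
E
```

```text
[[ 0.679 -0.05   0.076]
 [ 0.693 -0.225  0.076]
 [ 0.569 -0.234  0.076]
 [ 0.555 -0.059  0.076]] [[ 0.675 -0.044  0.076]
 [ 0.691 -0.223  0.076]
 [ 0.566 -0.232  0.076]
 [ 0.551 -0.056  0.076]]
(array([ 0.63329706, -0.14136762,  0.07372277]), array([0.03, 0.13, 0.14, 0.09, 0.06, 0.34, 0.05, 0.01, 0.39, 0.  , 0.48,
       0.34, 0.3 , 0.02]))
(array([ 0.63021811, -0.13788222,  0.08669401]), array([0.04, 0.27, 0.01, 0.37, 0.02, 0.06, 0.03, 0.1 ]))
(array([ 0.63262814, -0.14093217,  0.07529828]), array([0.18, 0.11, 0.01, 0.25, 0.03, 0.5 , 0.04, 0.23, 0.47, 0.24, 0.39,
       0.2 , 0.46, 0.25, 0.68, 0.95, 0.18, 0.22, 0.21, 0.31, 0.67, 0.55]))
scr [[0.5482 0.3282 0.0235]
 [0.5574 0.2915 0.0235]
 [0.4661 0.3034 0.0235]
 [0.4763 0.2689 0.0235]] [[0.5448 0.3313 0.0235]
 [0.5541 0.2963 0.0235]
 [0.4625 0.3066 0.0235]
 [0.4735 0.2699 0.0235]]
mark [[ 0.59150257 -0.14509652  0.025     ]] [[ 0.58540712 -0.14598624  0.025     ]] post top [[ 0.63061802 -0.17095091  0.066     ]] [[ 0.62955056 -0.17311434  0.066     ]]
```

```bash
cat >> h.py <<'E'
from scipy.spatial.transform import Rotation as Ro
def Rt(yaw,pitch=0):
    # tool down, x_tool along heading yaw; pitch>0 raises x_tool (blade tip up)
    return Ro.from_euler('z',yaw)*Ro.from_euler('y',-pitch)*Ro.from_euler('x',np.pi)
def delta(p0,R0,p1,R1):
    return R0.inv().apply(np.asarray(p1)-p0).round(4).tolist(), np.degrees((R0.inv()*R1).as_rotvec()).round(2).tolist()
E
python3 - <<'E'
from h import *
R0=Ro.from_quat([0.984913706,0.173042678,0,0]);p=[.23,-.635,.203]
print(R0.as_matrix().round(3))
for q,y in (([.5,-.2,.19],.32),([.441,.279,.12],.295)): print(delta(p,R0,q,Rt(y)))
E
```

```text
[[ 0.94   0.341  0.   ]
 [ 0.341 -0.94   0.   ]
 [ 0.     0.    -1.   ]]
([0.4021, -0.3169, 0.013], [-0.0, -0.0, 1.59])
([0.5099, -0.7873, 0.083], [-0.0, -0.0, 3.03])
```

Call:
drive_tool --gripper '[70, 70, 70, 70, 70, 70, 70, 70, 70, 70, 70, 70, 70, 70, 70, 70, 70, 70, 70, 70]' --delta_pos '[[0.402, -0.317, 0.013], [0.402, -0.317, 0.013], [0.402, -0.317, 0.013], [0.402, -0.317, 0.013], [0.402, -0.317, 0.013], [0.402, -0.317, 0.013], [0.402, -0.317, 0.013], [0.402, -0.317, 0.013], [0.402, -0.317, 0.013], [0.402, -0.317, 0.013], [0.51, -0.787, 0.083], [0.51, -0.787, 0.083], [0.51, -0.787, 0.083], [0.51, -0.787, 0.083], [0.51, -0.787, 0.083], [0.51, -0.787, 0.083], [0.51, -0.787, 0.083], [0.51, -0.787, 0.083], [0.51, -0.787, 0.083], [0.51, -0.787, 0.083]]' --twist '[[0, 0, 1.5], [0, 0, 1.5], [0, 0, 1.5], [0, 0, 1.5], [0, 0, 1.5], [0, 0, 1.5], [0, 0, 1.5], [0, 0, 1.5], [0, 0, 1.5], [0, 0, 1.5], [0, 0, 3], [0, 0, 3], [0, 0, 3], [0, 0, 3], [0, 0, 3], [0, 0, 3], [0, 0, 3], [0, 0, 3], [0, 0, 3], [0, 0, 3]]' --force 55

```text
t: 2.1
eef_pos: [0.4403, 0.2812, 0.1198]
tcp_rot: [0.989, 0.147, -0.0, 0.0]
force: [0.4, -0.2, 0.4]
width: 0.062
```

```bash
cat > snap.py <<'E'
import sys
from station import bot, vision
import cv2, numpy as np
# snap.py k cam x0 y0 x1 y1 s ...
k=sys.argv[1]
for a in sys.argv[2:]:
    n,x0,y0,x1,y1,s=a.split(",");x0,y0,x1,y1,s=map(int,(x0,y0,x1,y1,s))
    c=vision.camera(n);np.savez(f"pics/{n}{k}.npz",**c)
    cv2.imwrite(f"pics/{n}{k}.png",cv2.resize(c["image"][y0:y1,x0:x1],None,fx=s,fy=s,interpolation=cv2.INTER_CUBIC))
o=bot.get_obs()
for q in("t","eef_pos","tcp_rot","force","width","joint_positions"):print(q,np.round(o[q],4))
E
python3 snap.py 1 side,220,175,340,265,6 top,160,165,260,265,6
```

```text
t 2.2
eef_pos [0.4395 0.2835 0.1192]
tcp_rot [ 9.887e-01  1.499e-01 -8.000e-04 -6.000e-04]
force [-0.3799 -0.8761  0.1508]
width 0.0615
joint_positions [5.2400e-01 4.7400e-02 2.0148e+00 1.8000e-03 1.0805e+00 1.7929e+00]
```

View pics/side1.png

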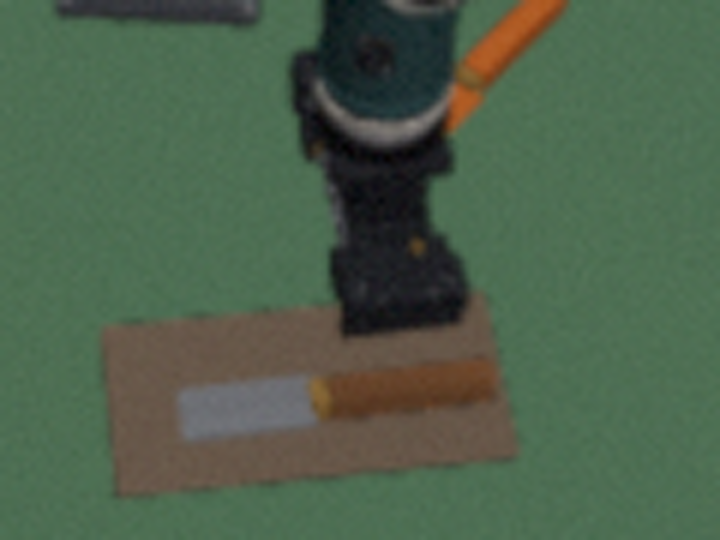

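View pics/top1.png

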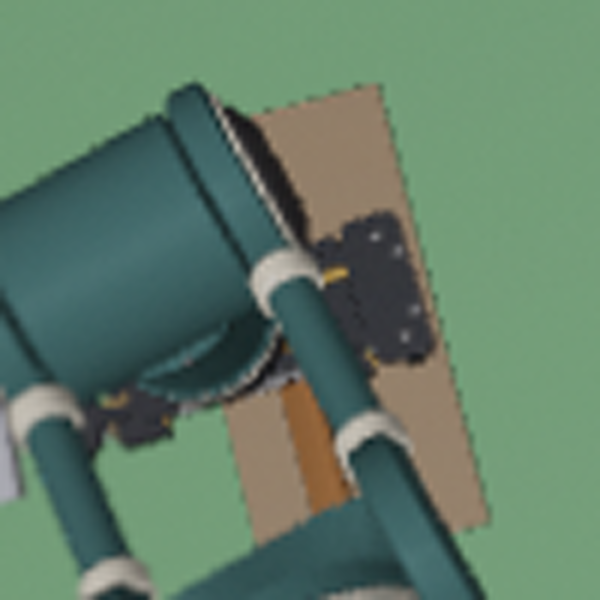

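Call:
drive_tool --gripper '[70, 70, 70, 70, 70, 70, 70, 70]' --delta_pos '[[0, 0, 0.03], [0, 0, 0.06], [0, 0, 0.085], [0, 0, 0.1], [0, 0, 0.109], [0, 0, 0.109], [0, 0, 0.109], [0, 0, 0.109]]' --twist '[[0, 0, 0], [0, 0, 0], [0, 0, 0], [0, 0, 0], [0, 0, 0], [0, 0, 0], [0, 0, 0], [0, 0, 0]]'

```text
t: 3.0
eef_pos: [0.4424, 0.2795, 0.0125]
tcp_rot: [0.989, 0.147, 0.001, -0.0]
force: [1.4, -0.9, -0.5]
width: 0.0618
```

```bash
python3 snap.py 2 side,220,175,340,265,6
```

```text
t 3.05
eef_pos [0.4424 0.2795 0.0126]
tcp_rot [ 9.891e-01  1.471e-01  1.100e-03 -4.000e-04]
force [0.3779 1.1125 0.3963]
width 0.0617
joint_positions [ 0.516   0.1787  2.0957 -0.      0.8648  1.7915]
```

View pics/side2.png

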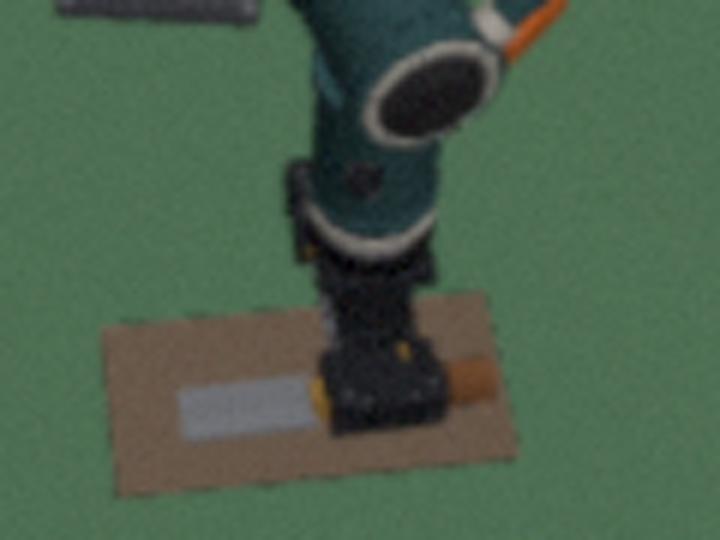

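Call:
drive_tool --gripper '[70, 20, 10, 10, 10, 10, 10, 10, 10]' --delta_pos '[[0, 0, 0.002], [0, 0, 0.002], [0, 0, 0.002], [0, 0, 0.002], [0, 0, 0.002], [0, 0, 0.002], [0, 0, 0.002], [0, 0, 0.002], [0, 0, 0.002]]' --twist '[[0, 0, 0], [0, 0, 0], [0, 0, 0], [0, 0, 0], [0, 0, 0], [0, 0, 0], [0, 0, 0], [0, 0, 0], [0, 0, 0]]' --force 55

```text
t: 3.95
eef_pos: [0.4413, 0.2791, 0.0093]
tcp_rot: [0.989, 0.147, -0.0, -0.0]
force: [-0.0, 0.2, -0.0]
width: 0.0087
```

```bash
python3 snap.py 3 side,220,175,340,265,6 top,160,165,260,265,6
```

```text
t 4.05
eef_pos [0.4413 0.2791 0.0093]
tcp_rot [ 0.9891  0.1472 -0.      0.    ]
force [-0.1376 -0.5618 -0.5492]
width 0.0089
joint_positions [0.5163 0.1831 2.098  0.     0.8605 1.7916]
```

View pics/side3.png

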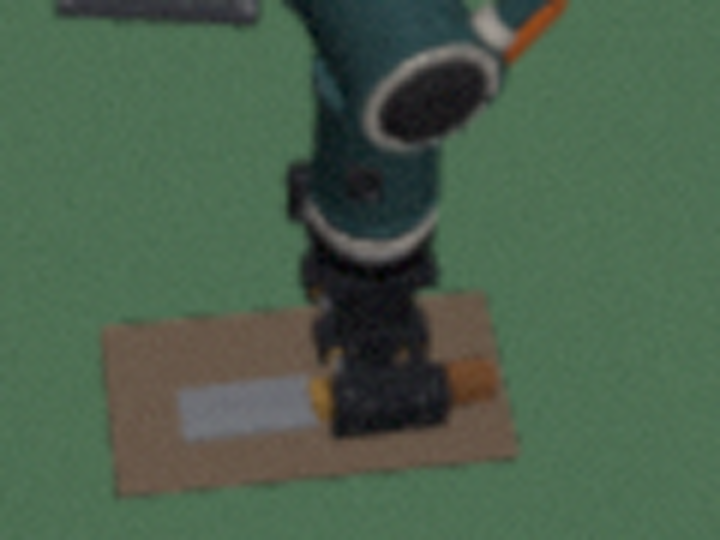

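View pics/top3.png

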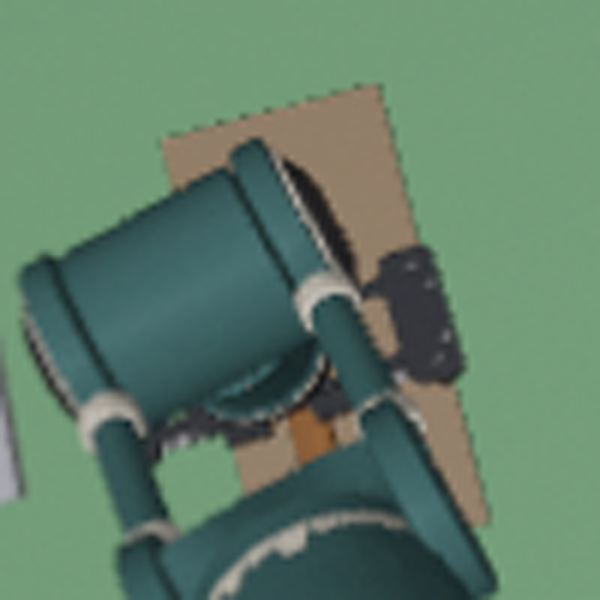

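Call:
drive_tool --gripper '[0, 0, 0, 0]' --delta_pos '[[0, 0, 0], [0, 0, 0], [0, 0, 0], [0, 0, 0]]' --twist '[[0, 0, 0], [0, 0, 0], [0, 0, 0], [0, 0, 0]]'

```text
t: 4.45
eef_pos: [0.4413, 0.2791, 0.0093]
tcp_rot: [0.989, 0.147, 0.0, -0.0]
force: [0.5, 0.7, 0.3]
width: 0.0006
```

```bash
python3 snap.py 4 side,200,155,360,275,5
```

```text
t 4.5
eef_pos [0.4413 0.2791 0.0093]
tcp_rot [ 0.9891  0.1472 -0.     -0.    ]
force [ 0.2575  0.1334 -0.5579]
width 0.0003
joint_positions [0.5163 0.1831 2.098  0.     0.8605 1.7916]
```

View pics/side4.png

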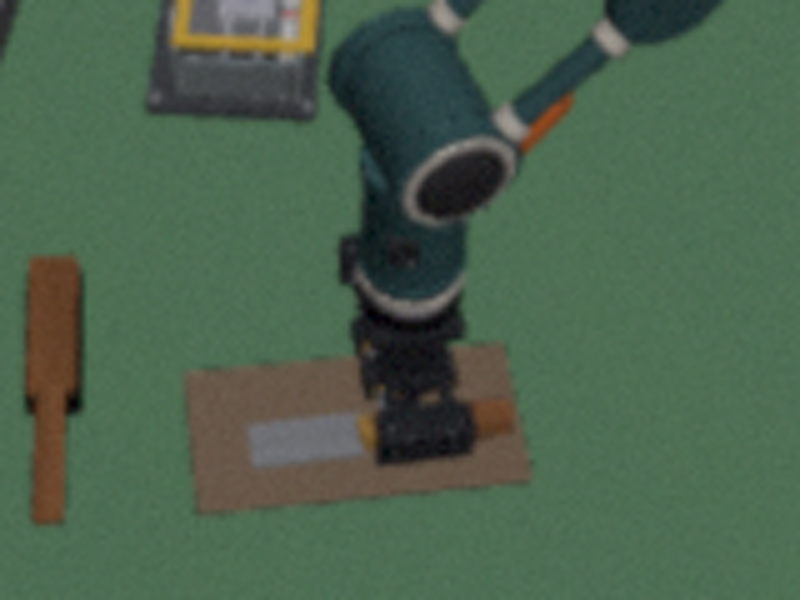

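Run:
```python
from h import *
t=load("top",0);s=load("side",0)
P=np.array([[.4413,.2791,.0093],[.4413,.2791,.028]]+[[.551-d*np.cos(.295),.312-d*np.sin(.295),.022] for d in (0,85,95,115,205) for d in [d/1000]])
print(((proj(s,P)-[200,155])*5).round(),((proj(s,P)-[230,215])*9).round(),((proj(t,P)-[180,175])*6).round())
```

```text
[[394. 434.]
 [395. 421.]
 [248. 443.]
 [357. 429.]
 [369. 428.]
 [395. 424.]
 [509. 410.]] [[438. 241.]
 [440. 217.]
 [176. 258.]
 [372. 233.]
 [395. 230.]
 [441. 224.]
 [645. 198.]] [[178. 328.]
 [174. 324.]
 [122. 131.]
 [162. 275.]
 [166. 292.]
 [176. 326.]
 [220. 482.]]
```

Call:
drive_tool --gripper '[0, 0, 0, 0, 0, 0]' --delta_pos '[[0, 0, -0.01], [0, 0, -0.03], [0, 0, -0.06], [0, 0, -0.08], [0, 0, -0.08], [0, 0, -0.08]]' --twist '[[0, 0, 0], [0, 0, 0], [0, 0, 0], [0, 0, 0], [0, 0, 0], [0, 0, 0]]'

```text
t: 5.1
eef_pos: [0.4416, 0.2793, 0.0898]
tcp_rot: [0.989, 0.147, 0.001, -0.0]
force: [0.0, 0.6, -0.6]
width: 0.0006
```

```bash
python3 snap.py 5 side,220,165,340,265,6
```

```text
t 5.15
eef_pos [0.4408 0.2788 0.0887]
tcp_rot [ 9.891e-01  1.472e-01 -4.000e-04  1.000e-04]
force [-0.3932  1.1216 -0.1347]
width 0.0008
joint_positions [0.5163 0.0777 2.0446 0.     1.0201 1.7916]
```

View pics/side5.png

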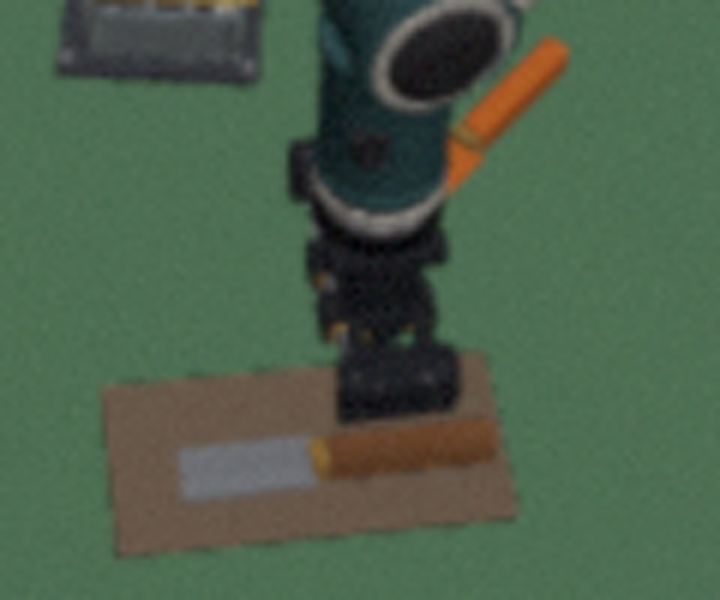

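Run:
```python
from h import *
s=load("side",0)
R=Rt(.295)
p=np.array([.4408,.2788,.0887])
L=[[0,0,0],[0,0,-.0187],[0,0,-.064],[.0375,.0935,-.064],[-.0375,.0935,-.064],[.0375,-.0935,-.064],[-.0375,-.0935,-.064],[0,-.06,-.02],[0,.06,-.02]]
print(np.c_[np.array(L),((proj(s,p+R.apply(L))-[220,165])*6).round()])
```

```text
[[ 0.00e+00  0.00e+00  0.00e+00  3.59e+02  3.91e+02]
 [ 0.00e+00  0.00e+00 -1.87e-02  3.60e+02  3.74e+02]
 [ 0.00e+00  0.00e+00 -6.40e-02  3.64e+02  3.32e+02]
 [ 3.75e-02  9.35e-02 -6.40e-02  2.77e+02  2.18e+02]
 [-3.75e-02  9.35e-02 -6.40e-02  3.95e+02  2.04e+02]
 [ 3.75e-02 -9.35e-02 -6.40e-02  3.30e+02  4.70e+02]
 [-3.75e-02 -9.35e-02 -6.40e-02  4.57e+02  4.54e+02]
 [ 0.00e+00 -6.00e-02 -2.00e-02  3.79e+02  4.55e+02]
 [ 0.00e+00  6.00e-02 -2.00e-02  3.43e+02  2.96e+02]]
```

Call:
drive_tool --gripper '[25, 25, 25, 25, 25, 25, 25]' --delta_pos '[[0, 0, -0.02], [0, 0, -0.02], [0, 0, -0.02], [0, 0, -0.02], [0, 0, -0.02], [0, 0, -0.02], [0, 0, -0.02]]' --twist '[[8, 0, 0], [16, 0, 0], [24, 0, 0], [32, 0, 0], [40, 0, 0], [40, 0, 0], [40, 0, 0]]'

```text
t: 5.85
eef_pos: [0.4403, 0.2781, 0.1073]
tcp_rot: [0.93, 0.136, -0.052, -0.338]
force: [0.2, 0.8, -0.1]
width: 0.022
```

```bash
python3 snap.py 6 side,220,165,340,265,6 top,160,165,260,265,6;  python3 - <<'E'
from h import *
from station import bot
o=bot.get_obs();p=o["eef_pos"];R=Ro.from_quat(o["tcp_rot"])
for n,o_ in(("side",[220,165]),("top",[160,165])):
    print(n,((proj(load(n,6),[p,p+R.apply([0,0,-.0187])])-o_)*6).round())
E
```

```text
t 5.95
eef_pos [0.4409 0.2796 0.1091]
tcp_rot [ 0.9297  0.1386 -0.0507 -0.3375]
force [-0.3796 -0.0822  0.9792]
width 0.0217
joint_positions [0.0472 0.1506 2.1086 0.7311 1.1975 0.9345]
side [[360. 374.]
 [357. 345.]]
top [[273. 369.]
 [291. 360.]]
```

View pics/side6.png

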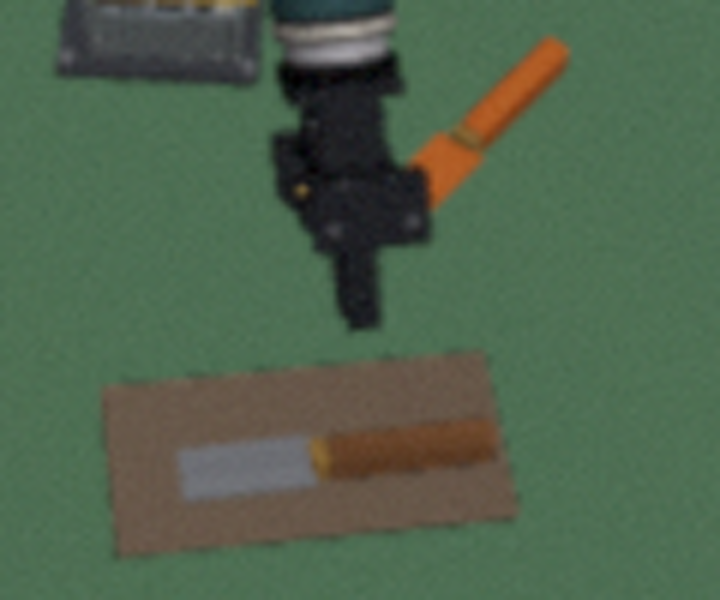

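View pics/top6.png

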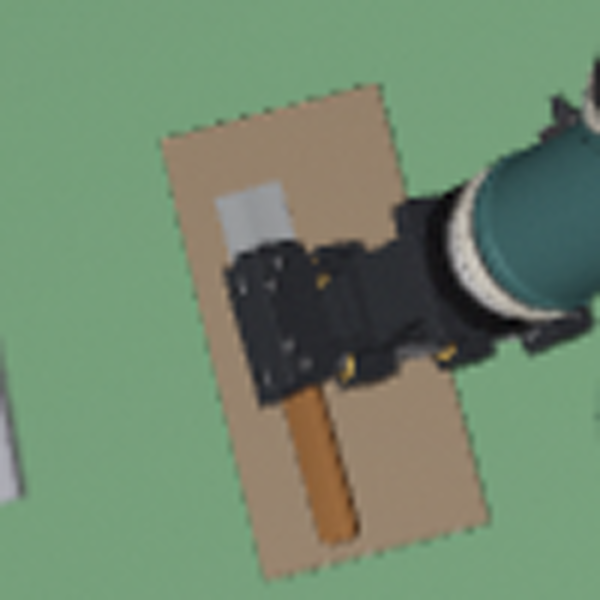

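Run:
```python
from h import *
R0=Rt(.295)*Ro.from_rotvec([np.radians(40),0,0]);p=[.441,.279,.1095]
R1=Rt(.3,np.radians(60));print(R1.as_matrix().round(2))
print(delta(p,R0,[.55,.25,.25],R1))
```

```text
[[ 0.48  0.3   0.83]
 [ 0.15 -0.96  0.26]
 [ 0.87  0.   -0.5 ]]
([0.0959, -0.0448, -0.1458], [-36.07, 57.35, -21.16])
```

Call:
drive_tool --gripper '[25, 25, 25, 25, 25, 25, 25, 25, 25, 25, 25]' --delta_pos '[[0.096, -0.045, -0.146], [0.096, -0.045, -0.146], [0.096, -0.045, -0.146], [0.096, -0.045, -0.146], [0.096, -0.045, -0.146], [0.096, -0.045, -0.146], [0.096, -0.045, -0.146], [0.096, -0.045, -0.146], [0.096, -0.045, -0.146], [0.096, -0.045, -0.146], [0.096, -0.045, -0.146]]' --twist '[[-4, 6.4, -2.4], [-8, 12.8, -4.7], [-12, 19.1, -7], [-16, 25.5, -9.4], [-20, 31.9, -11.8], [-24, 38.2, -14.1], [-28, 44.6, -16.4], [-32, 51, -18.8], [-36, 57.35, -21.1], [-36, 57.35, -21.1], [-36, 57.35, -21.1]]'

```text
t: 7.05
eef_pos: [0.5533, 0.2294, 0.2494]
tcp_rot: [0.88, 0.122, 0.452, -0.076]
force: [0.2, -0.8, 0.1]
width: 0.0222
```

```bash
python3 snap.py 7 side,180,115,340,235,5 top,160,125,300,225,5;  python3 - <<'E'
from h import *
from station import bot
o=bot.get_obs();p=o["eef_pos"];R=Ro.from_quat(o["tcp_rot"]);print(R.as_matrix().round(3))
for n,o_ in(("side",[180,115]),("top",[160,125])):
    print(n,((proj(load(n,7),[p,p+R.apply([0,0,-.0187]),p+R.apply([0,0,-.064])])-o_)*5).round())
E
```

```text
t 7.15
eef_pos [0.5529 0.229  0.2485]
tcp_rot [ 0.8806  0.123   0.4514 -0.0756]
force [-0.3393  0.3758 -0.0358]
width 0.0222
joint_positions [ 0.3993 -0.4309  2.457  -0.4349  0.1835  2.0814]
[[ 0.562  0.285  0.776]
 [ 0.148 -0.958  0.244]
 [ 0.814 -0.022 -0.581]]
side [[360. 372.]
 [381. 360.]
 [433. 329.]]
top [[288. 285.]
 [293. 306.]
 [307. 359.]]
```

View pics/side7.png

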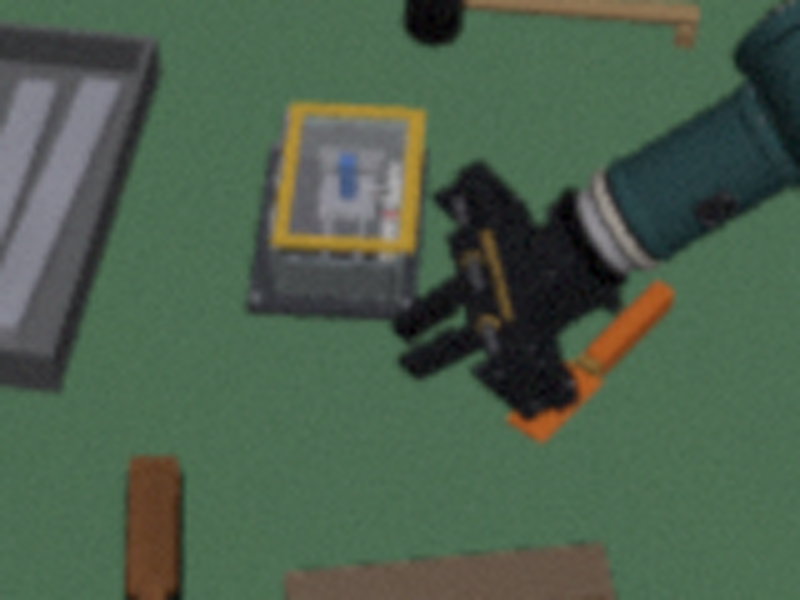

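View pics/top7.png

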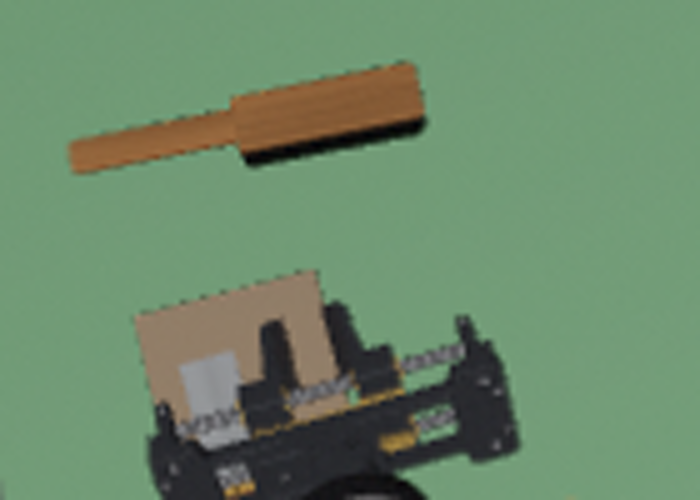

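```bash
cat >> h.py <<'E'
def tri(obs):
    A=[];b=[]
    for c,uv in obs:
        q=cv2.undistortPoints(np.asarray(uv,float).reshape(-1,1,2),c["camera_matrix"],c["distortion"]).reshape(2)
        d=np.r_[q,1]@c["R"];d/=np.linalg.norm(d);o=-c["R"].T@c["t"];M=np.eye(3)-np.outer(d,d);A.append(M);b.append(M@o)
    X=np.linalg.lstsq(np.vstack(A),np.concatenate(b),rcond=None)[0]
    return X.round(4),[ (proj(c,X)[0]-uv).round(2) for c,uv in obs]
E
python3 - <<'E'
from h import *
s=load("side",7);t=load("top",7)
o=np.array([.5529,.229,.2485]);R=Ro.from_quat([ 0.8806,0.123,0.4514,-0.0756])
for a,b in (((400,325),(337,308)),((415,368),(270,325)),((407,347),(304,316))):
    X,e=tri([(s,uncrop(a,180,115,5)),(t,uncrop(b,160,125,5))]);print(X,e,"tool-frame",R.inv().apply(X-o).round(4))
E
```

```text
[0.5325 0.1999 0.273 ] [array([-0.77, -0.25]), array([-0.1 ,  1.03])] tool-frame [ 0.0041  0.0215 -0.0372]
[0.5197 0.2371 0.2733] [array([-1.64, -0.52]), array([-0.22,  2.15])] tool-frame [ 0.0027 -0.0178 -0.0382]
[0.5265 0.2183 0.2722] [array([-1.22, -0.39]), array([-0.16,  1.61])] tool-frame [ 0.0029  0.0022 -0.0369]
```

```bash
python3 - <<'E'
from h import *
s=load("side",6)
p=np.array([.4409,.2796,.1091]);R=Ro.from_quat([.9297,.1386,-.0507,-.3375])
for d in (.03,.034,.038):
  for y in(-.011,-.025): print(d,y,((proj(s,p+R.apply([[.009,y,-d],[-.009,y,-d]]))-[220,165])*6).round().tolist())
s=load("side",7);t=load("top",7)
p=np.array([.5529,.229,.2485]);R=Ro.from_quat([ 0.8806,0.123,0.4514,-0.0756])
for d in (.03,.034,.038):
  P=p+R.apply([[x,y,-d] for x in(.009,-.009) for y in (-.011,.011)])
  print(d,((proj(s,P)-[180,115])*5).round().tolist(),((proj(t,P)-[160,125])*5).round().tolist())
E
python3 - <<'E'
import cv2,numpy as np
for n,x0,y0 in(("side",255,170),("top",205,180)):
    im=np.load(f"pics/{n}7.npz")["image"];cv2.imwrite(f"pics/{n}7z.png",cv2.resize(im[y0:y0+30,x0:x0+40],None,fx=16,fy=16,interpolation=cv2.INTER_NEAREST))
E
```

```text
0.03 -0.011 [[344.0, 333.0], [373.0, 330.0]]
0.03 -0.025 [[348.0, 339.0], [378.0, 335.0]]
0.034 -0.011 [[344.0, 327.0], [373.0, 323.0]]
0.034 -0.025 [[348.0, 332.0], [377.0, 329.0]]
0.038 -0.011 [[343.0, 320.0], [372.0, 317.0]]
0.038 -0.025 [[347.0, 326.0], [376.0, 322.0]]
0.03 [[389.0, 357.0], [384.0, 334.0], [403.0, 370.0], [399.0, 346.0]] [[274.0, 313.0], [312.0, 302.0], [281.0, 336.0], [319.0, 325.0]]
0.034 [[393.0, 355.0], [389.0, 332.0], [408.0, 367.0], [403.0, 344.0]] [[275.0, 317.0], [313.0, 306.0], [282.0, 340.0], [320.0, 329.0]]
0.038 [[398.0, 352.0], [393.0, 329.0], [413.0, 364.0], [408.0, 341.0]] [[276.0, 322.0], [315.0, 311.0], [283.0, 345.0], [321.0, 334.0]]
```

View pics/side7z.png

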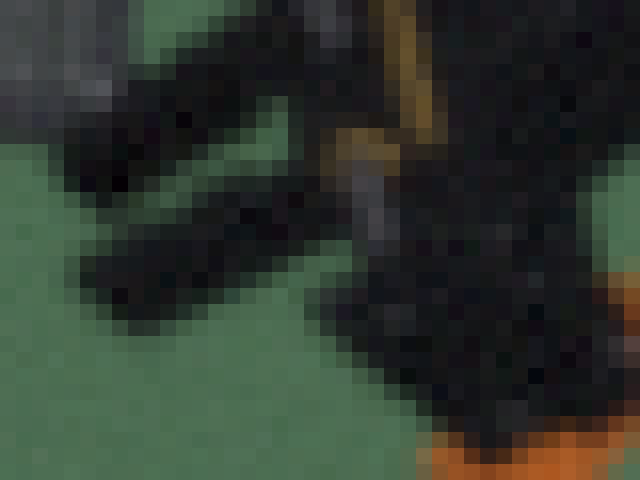

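View pics/top7z.png

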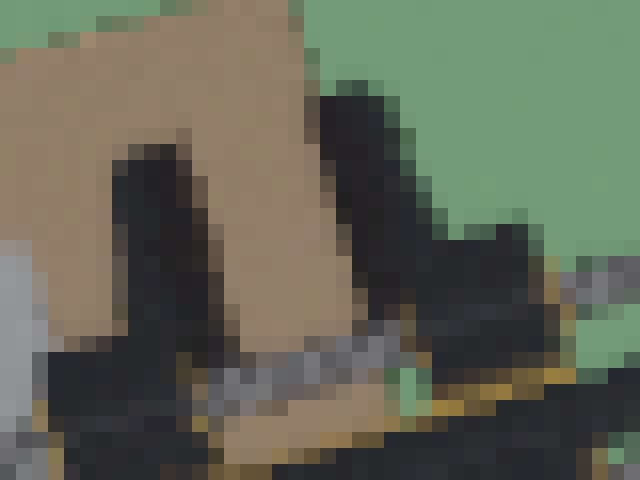

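Run:
```python
from h import *
p=np.array([.5529,.229,.2485]);R=Ro.from_quat([ 0.8806,0.123,0.4514,-0.0756])
print(delta(p,R,[.441,.279,.06],Rt(.295)))
print(delta([.55,.25,.25],Rt(.3,np.radians(60)),[.441,.279,.06],Rt(.295)))
```

```text
([-0.2089, -0.0756, 0.0349], [-1.0, -54.47, -0.92])
([-0.2123, -0.0599, 0.0122], [-0.15, -60.0, 0.26])
```

Call:
drive_tool --gripper '[70, 70, 70, 70, 70, 70, 70, 70, 70]' --delta_pos '[[-0.05, -0.02, 0], [-0.1, -0.04, 0], [-0.15, -0.06, 0.01], [-0.18, -0.07, 0.02], [-0.209, -0.076, 0.035], [-0.209, -0.076, 0.035], [-0.209, -0.076, 0.035], [-0.209, -0.076, 0.035], [-0.209, -0.076, 0.035]]' --twist '[[0, -8, 0], [0, -16, 0], [0, -24, 0], [0, -32, 0], [-0.5, -40, -0.5], [-1, -48, -1], [-1, -54.5, -1], [-1, -54.5, -1], [-1, -54.5, -1]]'

```text
t: 8.05
eef_pos: [0.4423, 0.2794, 0.0594]
tcp_rot: [0.989, 0.146, -0.001, -0.002]
force: [-0.0, -0.3, 0.5]
width: 0.0616
```

Run:
```python
from h import *
from station import bot
o=bot.get_obs();p=o["eef_pos"];R=Ro.from_quat(o["tcp_rot"]);print(p,R.as_quat())
print(delta(p,R,[.441,.279,-.02],Rt(.295)))
```

```text
[0.4423261  0.27944617 0.05939351] [ 9.89347630e-01  1.45559543e-01 -9.34369355e-04 -1.67739882e-03]
([-0.0013, 0.0003, 0.0794], [-0.21, 0.08, -0.16])
```

Call:
drive_tool --gripper '[70, 70, 70, 70, 70, 70]' --delta_pos '[[-0.001, 0, 0.03], [-0.001, 0, 0.05], [-0.001, 0, 0.065], [-0.001, 0, 0.075], [-0.001, 0, 0.079], [-0.001, 0, 0.079]]' --twist '[[-0.2, 0, -0.2], [-0.2, 0, -0.2], [-0.2, 0, -0.2], [-0.2, 0, -0.2], [-0.2, 0, -0.2], [-0.2, 0, -0.2]]'

```text
t: 8.65
eef_pos: [0.4403, 0.2776, -0.0196]
tcp_rot: [0.989, 0.147, -0.001, 0.001]
force: [-0.5, 0.2, -0.3]
width: 0.0617
```

Call:
drive_tool --gripper '[70, 70, 10, 10, 10, 10, 10, 10]' --delta_pos '[[0.0005, -0.001, 0.002], [0.0005, -0.001, 0.004], [0.0005, -0.001, 0.004], [0.0005, -0.001, 0.004], [0.0005, -0.001, 0.004], [0.0005, -0.001, 0.004], [0.0005, -0.001, 0.004], [0.0005, -0.001, 0.004]]' --twist '[[0, 0, 0], [0, 0, 0], [0, 0, 0], [0, 0, 0], [0, 0, 0], [0, 0, 0], [0, 0, 0], [0, 0, 0]]' --force 55

```text
t: 9.45
eef_pos: [0.4414, 0.2787, -0.0237]
tcp_rot: [0.989, 0.147, -0.001, 0.001]
force: [-1.1, 0.3, -0.1]
width: 0.0215
```

```bash
cat >> h.py <<'E'
J=np.array([.6325,-.141,.076]); DZ=.0457; TL=.115
def tcp_for(jx,jy,z,pitch=0,dyaw=0,J=J):
    tip=place(J,[[jx,jy,z]])[0]; R=Rt(J[2]+dyaw,pitch)
    return tip-R.apply([TL,0,-DZ]),R
E
python3 - <<'E'
from h import *
p=np.array([.441,.279,-.0237]);R=Rt(.295)
q,R1=tcp_for(-.115,0,.13);print(q)
print(delta(p,R,[.441,.279,.08],R)); print(delta(p,R,q,R1))
E
```

```text
[ 0.40316392 -0.15846318  0.0843    ]
([0.0, 0.0, -0.1037], [0.0, 0.0, 0.0])
([-0.1634, 0.4076, -0.108], [0.0, -0.0, 12.55])
```

Call:
drive_tool --gripper '[10, 10, 10, 10, 10, 10, 10, 10, 10, 10, 10, 10, 10, 10, 10, 10, 10, 10, 10, 10]' --delta_pos '[[0, 0, -0.02], [0, 0, -0.05], [0, 0, -0.085], [0, 0.02, -0.108], [-0.012, 0.05, -0.108], [-0.028, 0.08, -0.108], [-0.044, 0.11, -0.108], [-0.06, 0.15, -0.108], [-0.076, 0.19, -0.108], [-0.092, 0.23, -0.108], [-0.108, 0.27, -0.108], [-0.124, 0.31, -0.108], [-0.14, 0.35, -0.108], [-0.15, 0.375, -0.108], [-0.158, 0.395, -0.108], [-0.162, 0.405, -0.108], [-0.1634, 0.4076, -0.108], [-0.1634, 0.4076, -0.108], [-0.1634, 0.4076, -0.108], [-0.1634, 0.4076, -0.108]]' --twist '[[0, 0, 0], [0, 0, 0], [0, 0, 0], [0, 0, 1], [0, 0, 2], [0, 0, 3], [0, 0, 4], [0, 0, 5], [0, 0, 6], [0, 0, 7], [0, 0, 8], [0, 0, 9], [0, 0, 10], [0, 0, 11], [0, 0, 12], [0, 0, 12.5], [0, 0, 12.5], [0, 0, 12.5], [0, 0, 12.5], [0, 0, 12.5]]'

```text
t: 11.45
eef_pos: [0.4034, -0.1575, 0.0856]
tcp_rot: [0.999, 0.039, -0.001, 0.001]
force: [0.5, 0.4, -1.8]
width: 0.0216
```

```bash
python3 snap.py 8 side,220,105,340,205,6 top,260,125,380,225,6;  python3 - <<'E'
from h import *
from station import bot
o=bot.get_obs();p=o["eef_pos"];R=Ro.from_quat(o["tcp_rot"])
for n,o_ in(("side",[220,105]),("top",[260,125])):
    print(n,((proj(load(n,8),p+R.apply([[.115,.019,-DZ],[.115,-.019,-DZ],[.03,.019,-DZ],[.03,-.019,-DZ]]))-o_)*6).round().tolist())
E
```

```text
t 11.55
eef_pos [ 0.4035 -0.1577  0.0857]
tcp_rot [ 0.9992  0.0388 -0.001   0.0015]
force [ 0.2625 -0.1481 -0.6579]
width 0.0211
joint_positions [-0.427  -0.0925  2.2198 -0.0042  1.0147  1.0684]
side [[320.0, 200.0], [318.0, 237.0], [438.0, 205.0], [437.0, 242.0]]
top [[534.0, 452.0], [462.0, 458.0], [554.0, 615.0], [480.0, 621.0]]
```

View pics/side8.png

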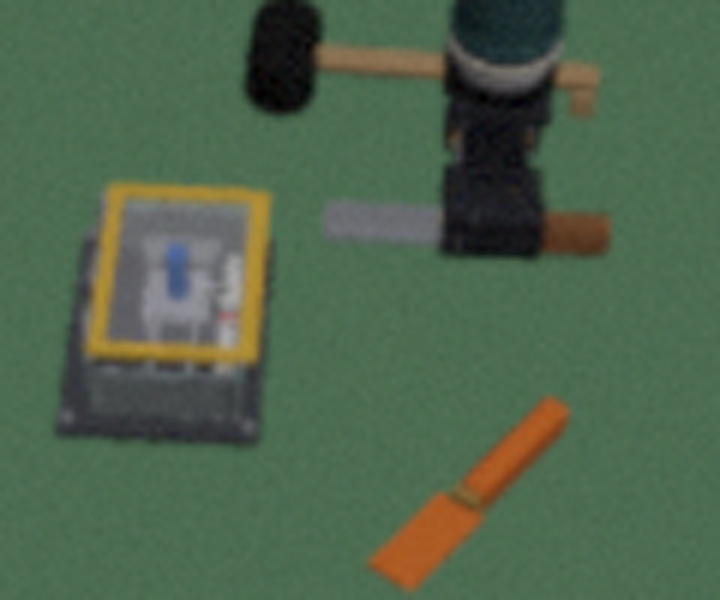

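View pics/top8.png

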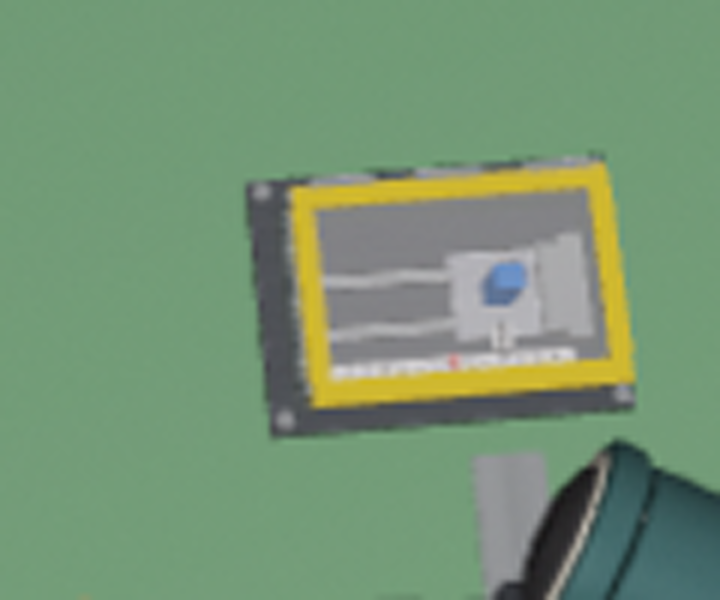

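Run:
```python
from h import *
s=load("side",8);t=load("top",8)
for a,b in(((324,221),(509,455)),((440,222),None)):
    if b: X,e=tri([(s,uncrop(a,220,105,6)),(t,uncrop(b,260,125,6))]);print(X,e)
p=np.array([.4035,-.1577,.0857]);R=Ro.from_quat([ 0.9992,0.0388,-0.001,0.0015])
print(p+R.apply([.115,0,-DZ]), R.inv().apply(X-p))
Ji=place([0,0,-J[2]],X-[J[0],J[1],0]);print(Ji)
```

```text
[ 0.5186 -0.1539  0.1265] [array([-0.34, -0.11]), array([-0.05,  0.5 ])]
[ 0.5182395  -0.14864213  0.13115648] [ 0.11496155  0.00525638 -0.04102806]
[-0.11455067 -0.00421469  0.1265    ]
```

Call:
drive_tool --gripper '[10, 10, 10, 10, 10, 10]' --delta_pos '[[0, -0.002, 0.025], [0, -0.004, 0.045], [0, -0.004, 0.06], [0, -0.004, 0.065], [0, -0.004, 0.065], [0, -0.004, 0.065]]' --twist '[[0, 0, 0], [0, 0, 0], [0, 0, 0], [0, 0, 0], [0, 0, 0], [0, 0, 0]]'

```text
t: 12.15
eef_pos: [0.4036, -0.1548, 0.0213]
tcp_rot: [0.999, 0.038, -0.001, 0.002]
force: [0.2, -0.2, -1.4]
width: 0.0214
```

```bash
python3 snap.py 9 side,220,115,310,190,8 top,290,145,370,205,9
```

```text
t 12.25
eef_pos [ 0.404  -0.1551  0.0217]
tcp_rot [ 9.993e-01  3.820e-02 -1.000e-04  2.000e-03]
force [ 0.7465 -0.3491 -0.8774]
width 0.0214
joint_positions [-4.2090e-01 -4.0000e-04  2.2725e+00 -4.8000e-03  8.6780e-01  1.0767e+00]
```

View pics/side9.png

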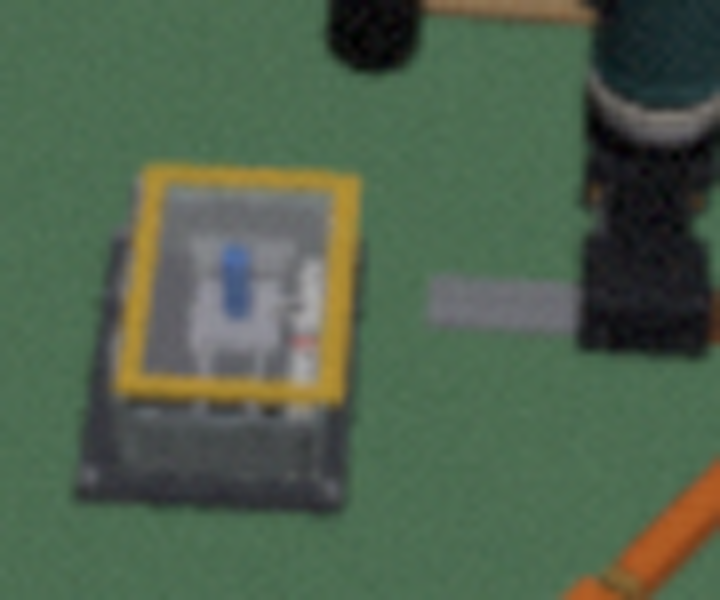

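View pics/top9.png

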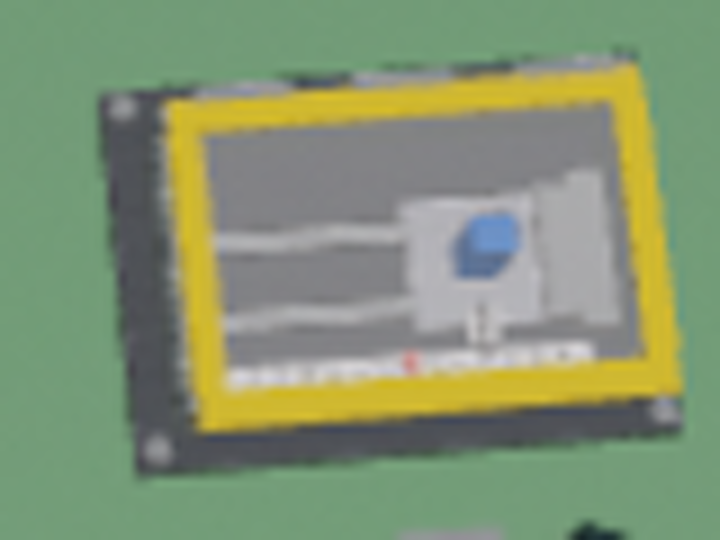

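Run:
```python
from h import *
s=load("side",9);t=load("top",9)
f=lambda a,b:tri([(s,uncrop(a,220,115,8)),(t,uncrop(b,290,145,9))])
print("tip",f((430,301),(452,531)));print("edge top mid",f((351,290),(439,412)))
print("corners",f((360,178),(678,393)),f((342,403),(200,432)))
```

```text
tip (array([ 0.5181, -0.1508,  0.064 ]), [array([-0.52, -0.16]), array([-0.07,  0.74])])
edge top mid (array([ 0.5615, -0.1466,  0.0703]), [array([-0.39, -0.13]), array([-0.05,  0.56])])
corners (array([ 0.568 , -0.234 ,  0.0732]), [array([-0.34, -0.12]), array([-0.05,  0.51])]) (array([ 0.5543, -0.0591,  0.0717]), [array([-0.33, -0.11]), array([-0.04,  0.46])])
```

Call:
drive_tool --gripper '[10, 10, 10, 10, 10, 10, 10, 10]' --delta_pos '[[0, 0, 0.003], [0.01, 0, 0.003], [0.025, 0, 0.003], [0.04, 0, 0.003], [0.05, 0, 0.003], [0.058, 0, 0.003], [0.06, 0, 0.003], [0.06, 0, 0.003]]' --twist '[[0, 0, 0], [0, 0, 0], [0, 0, 0], [0, 0, 0], [0, 0, 0], [0, 0, 0], [0, 0, 0], [0, 0, 0]]'

```text
t: 13.05
eef_pos: [0.4629, -0.15, 0.0173]
tcp_rot: [0.999, 0.038, -0.001, 0.001]
force: [0.5, 0.1, -1.8]
width: 0.0215
```

```bash
python3 snap.py 10 side,220,115,310,190,8 top,290,145,370,205,9
```

```text
t 13.15
eef_pos [ 0.4622 -0.15    0.0173]
tcp_rot [ 0.9993  0.0381 -0.0014  0.0014]
force [ 0.365  -0.5483 -1.7615]
width 0.0215
joint_positions [-0.3621  0.1085  2.1669 -0.0049  0.8677  1.1356]
```

View pics/side10.png

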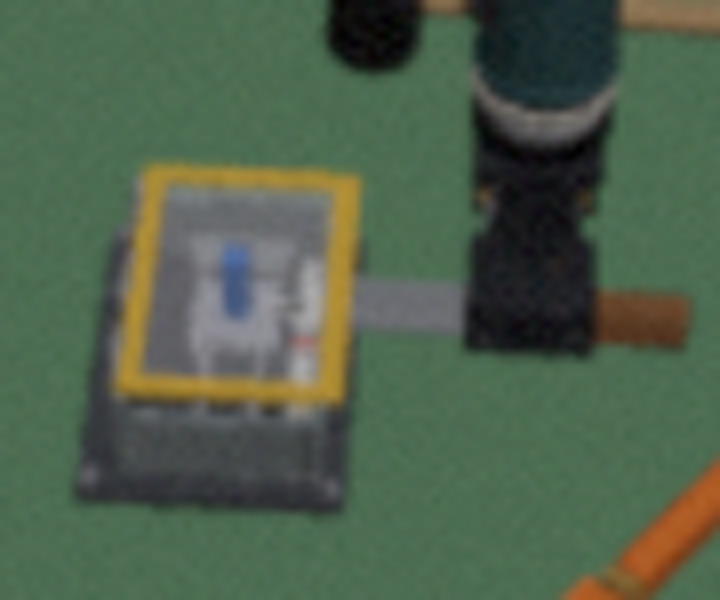

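View pics/top10.png

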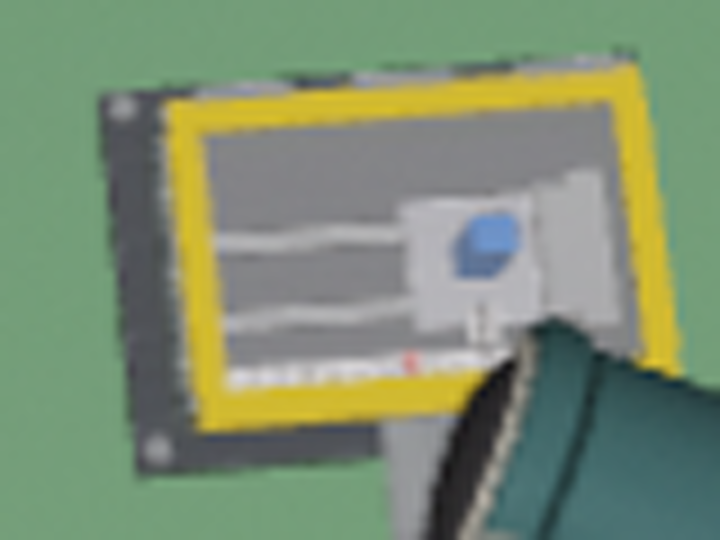

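Run:
```python
import numpy as np
r=.110
for th in np.r_[0,.03,np.arange(.1,2.0,.1),1.98]:
    print(round(th,2),[round(r*(1-np.cos(th))-.0035*np.sin(th),3),0,-round(.011+r*np.sin(th)-.0035*np.cos(th),3)])
```

```text
0.0 [np.float64(0.0), 0, np.float64(-0.008)]
0.03 [np.float64(-0.0), 0, np.float64(-0.011)]
0.1 [np.float64(0.0), 0, np.float64(-0.018)]
0.2 [np.float64(0.001), 0, np.float64(-0.029)]
0.3 [np.float64(0.004), 0, np.float64(-0.04)]
0.4 [np.float64(0.007), 0, np.float64(-0.051)]
0.5 [np.float64(0.012), 0, np.float64(-0.061)]
0.6 [np.float64(0.017), 0, np.float64(-0.07)]
0.7 [np.float64(0.024), 0, np.float64(-0.079)]
0.8 [np.float64(0.031), 0, np.float64(-0.087)]
0.9 [np.float64(0.039), 0, np.float64(-0.095)]
1.0 [np.float64(0.048), 0, np.float64(-0.102)]
1.1 [np.float64(0.057), 0, np.float64(-0.107)]
1.2 [np.float64(0.067), 0, np.float64(-0.112)]
1.3 [np.float64(0.077), 0, np.float64(-0.116)]
1.4 [np.float64(0.088), 0, np.float64(-0.119)]
1.5 [np.float64(0.099), 0, np.float64(-0.12)]
1.6 [np.float64(0.11), 0, np.float64(-0.121)]
1.7 [np.float64(0.121), 0, np.float64(-0.121)]
1.8 [np.float64(0.132), 0, np.float64(-0.119)]
1.9 [np.float64(0.142), 0, np.float64(-0.116)]
1.98 [np.float64(0.151), 0, np.float64(-0.113)]
```

Call:
drive_tool --gripper '[10, 10, 10, 10, 10, 10, 10, 10, 10]' --delta_pos '[[0, 0, -0.004], [0, 0, -0.008], [0, 0, -0.012], [0, 0, -0.018], [0.001, 0, -0.029], [0.004, 0, -0.04], [0.007, 0, -0.051], [0.012, 0, -0.061], [0.012, 0, -0.061]]' --twist '[[0, 0, 0], [0, 0, 0], [0, 0, 0], [0, 0, 0], [0, 0, 0], [0, 0, 0], [0, 0, 0], [0, 0, 0], [0, 0, 0]]'

```text
t: 14.05
eef_pos: [0.4774, -0.1496, 0.081]
tcp_rot: [0.999, 0.038, 0.001, 0.002]
force: [-0.4, 0.1, -1.0]
width: 0.0216
```

```bash
python3 snap.py 11 side,220,100,310,175,8 top,290,145,370,205,9
```

```text
t 14.15
eef_pos [ 0.476  -0.1493  0.0794]
tcp_rot [9.993e-01 3.810e-02 1.000e-04 2.000e-03]
force [ 0.1723  0.4851 -2.1817]
width 0.0213
joint_positions [-0.3512  0.0444  2.0996 -0.0042  0.9959  1.1456]
```

View pics/side11.png

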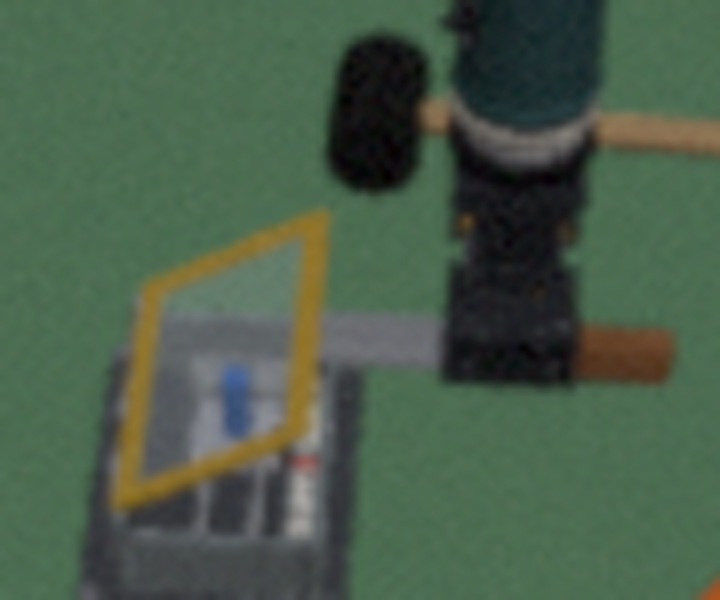

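View pics/top11.png

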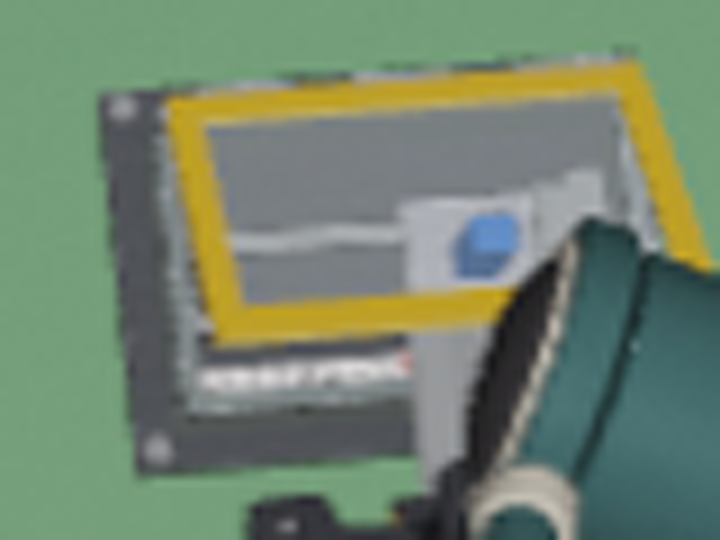

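Call:
drive_tool --gripper '[10, 10, 10, 10, 10, 10, 10, 10, 10, 10, 10]' --delta_pos '[[0.005, 0, -0.009], [0.012, 0, -0.018], [0.019, 0, -0.026], [0.027, 0, -0.034], [0.036, 0, -0.041], [0.045, 0, -0.046], [0.055, 0, -0.051], [0.065, 0, -0.055], [0.076, 0, -0.058], [0.087, 0, -0.059], [0.087, 0, -0.059]]' --twist '[[0, 0, 0], [0, 0, 0], [0, 0, 0], [0, 0, 0], [0, 0, 0], [0, 0, 0], [0, 0, 0], [0, 0, 0], [0, 0, 0], [0, 0, 0], [0, 0, 0]]'

```text
t: 15.25
eef_pos: [0.5638, -0.1423, 0.1378]
tcp_rot: [0.999, 0.038, -0.0, 0.002]
force: [-0.6, -0.1, -1.6]
width: 0.0218
```

```bash
python3 snap.py 12 side,220,90,310,165,8
```

```text
t 15.3
eef_pos [ 0.5628 -0.1422  0.1375]
tcp_rot [ 9.993e-01  3.820e-02 -6.000e-04  1.600e-03]
force [-0.2777  0.0134 -0.8606]
width 0.0214
joint_positions [-0.2881  0.1372  1.8803 -0.0038  1.1241  1.2078]
```

View pics/side12.png

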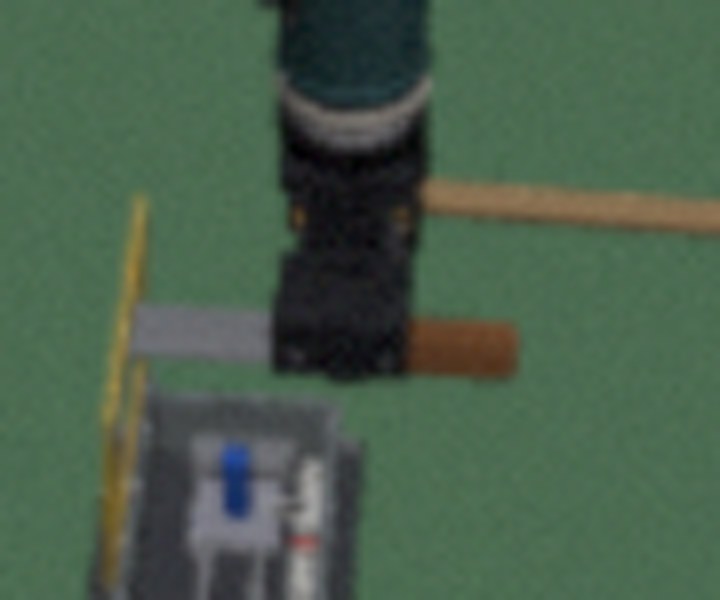

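Call:
drive_tool --gripper '[10, 10, 10, 10, 10, 10, 10]' --delta_pos '[[0.011, 0, -0.001], [0.022, 0, -0.001], [0.033, 0, 0.001], [0.043, 0, 0.004], [0.053, 0, 0.007], [0.056, 0, 0.009], [0.056, 0, 0.009]]' --twist '[[0, 0, 0], [0, 0, 0], [0, 0, 0], [0, 0, 0], [0, 0, 0], [0, 0, 0], [0, 0, 0]]'

```text
t: 16.0
eef_pos: [0.6179, -0.1378, 0.1276]
tcp_rot: [0.999, 0.038, -0.001, 0.001]
force: [0.2, -0.5, -1.4]
width: 0.0213
```

```bash
python3 snap.py 13 side,220,90,310,165,8 top,290,105,370,205,6
```

```text
t 16.1
eef_pos [ 0.6174 -0.1379  0.128 ]
tcp_rot [ 0.9993  0.0381 -0.0012  0.0015]
force [-0.7461  0.4426 -0.5807]
width 0.0213
joint_positions [-0.257   0.2414  1.775  -0.004   1.1267  1.2392]
```

View pics/side13.png

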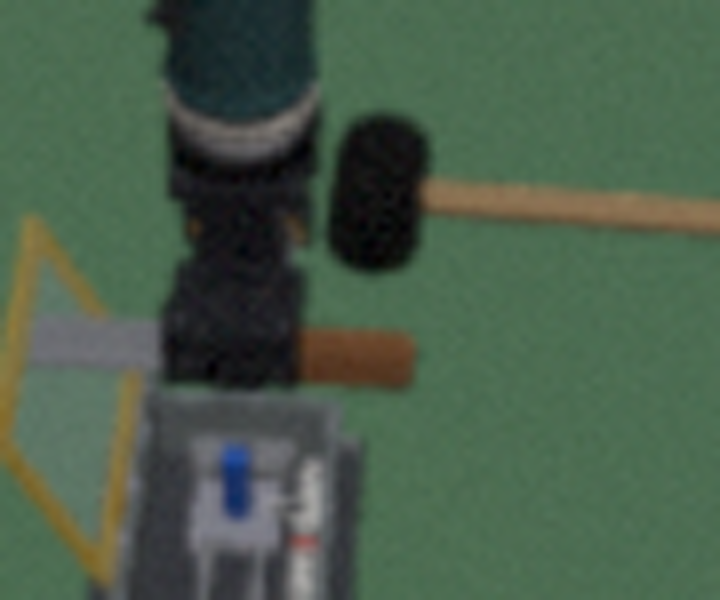

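View pics/top13.png

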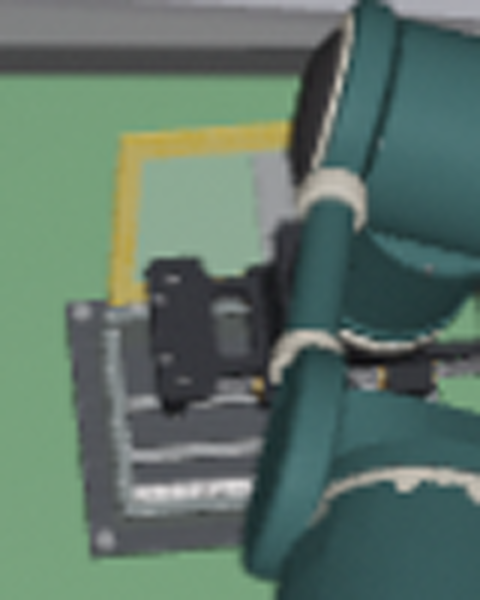

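Run:
```python
from h import *
p=np.array([.6174,-.1379,.128]);R=Rt(.0765)
a=p+R.apply([-.07,0,0])
b=np.array([.441,.279,.06])
for w in np.linspace(0,1,11): print(delta(p,R,a+(b-a)*w,Rt(.0765+(.295-.0765)*w)))
```

```text
([-0.07, -0.0, -0.0], [0.0, 0.0, 0.0])
([-0.0774, -0.0429, 0.0068], [-0.0, 0.0, -1.25])
([-0.0848, -0.0858, 0.0136], [-0.0, 0.0, -2.5])
([-0.0922, -0.1287, 0.0204], [0.0, 0.0, -3.76])
([-0.0996, -0.1717, 0.0272], [0.0, 0.0, -5.01])
([-0.107, -0.2146, 0.034], [0.0, 0.0, -6.26])
([-0.1144, -0.2575, 0.0408], [-0.0, 0.0, -7.51])
([-0.1218, -0.3004, 0.0476], [0.0, 0.0, -8.76])
([-0.1292, -0.3433, 0.0544], [0.0, 0.0, -10.02])
([-0.1366, -0.3862, 0.0612], [0.0, 0.0, -11.27])
([-0.144, -0.4292, 0.068], [0.0, 0.0, -12.52])
```

Call:
drive_tool --gripper '[10, 10, 10, 10, 10, 10, 10, 10, 10, 10, 10, 10, 10, 10, 10, 10, 10, 10, 10]' --delta_pos '[[-0.015, 0, 0], [-0.035, 0, 0], [-0.06, -0.01, 0], [-0.078, -0.043, 0.007], [-0.085, -0.086, 0.014], [-0.092, -0.128, 0.02], [-0.1, -0.17, 0.027], [-0.107, -0.212, 0.034], [-0.114, -0.255, 0.041], [-0.122, -0.3, 0.048], [-0.129, -0.34, 0.054], [-0.137, -0.38, 0.061], [-0.141, -0.405, 0.065], [-0.143, -0.42, 0.068], [-0.144, -0.427, 0.068], [-0.144, -0.429, 0.068], [-0.144, -0.429, 0.068], [-0.144, -0.429, 0.068], [-0.144, -0.429, 0.068]]' --twist '[[0, 0, 0], [0, 0, 0], [0, 0, 0], [0, 0, -1.3], [0, 0, -2.5], [0, 0, -3.8], [0, 0, -5], [0, 0, -6.3], [0, 0, -7.5], [0, 0, -8.8], [0, 0, -10], [0, 0, -11.3], [0, 0, -12], [0, 0, -12.5], [0, 0, -12.5], [0, 0, -12.5], [0, 0, -12.5], [0, 0, -12.5], [0, 0, -12.5]]'

```text
t: 18.0
eef_pos: [0.4416, 0.2778, 0.0594]
tcp_rot: [0.989, 0.146, -0.001, 0.002]
force: [-0.3, 0.0, -1.7]
width: 0.0216
```

```bash
python3 snap.py 14 side,200,105,340,265,5 top,180,105,380,265,4
```

```text
t 18.1
eef_pos [0.4415 0.2779 0.0593]
tcp_rot [ 0.9893  0.146  -0.0011  0.0015]
force [-0.5661  0.8474 -1.8777]
width 0.0216
joint_positions [ 0.5155  0.1153  2.0653 -0.0024  0.9641  1.7946]
```

View pics/side14.png

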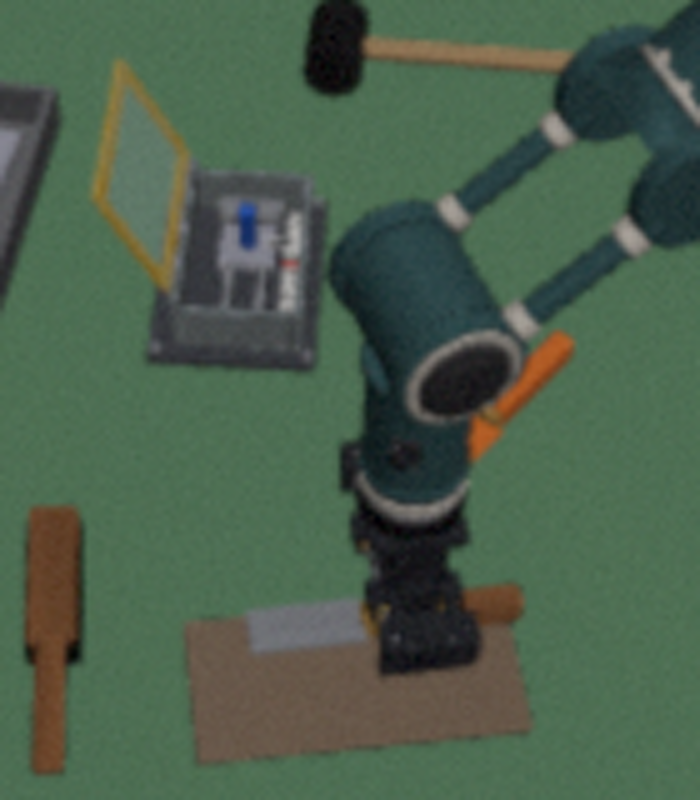

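View pics/top14.png

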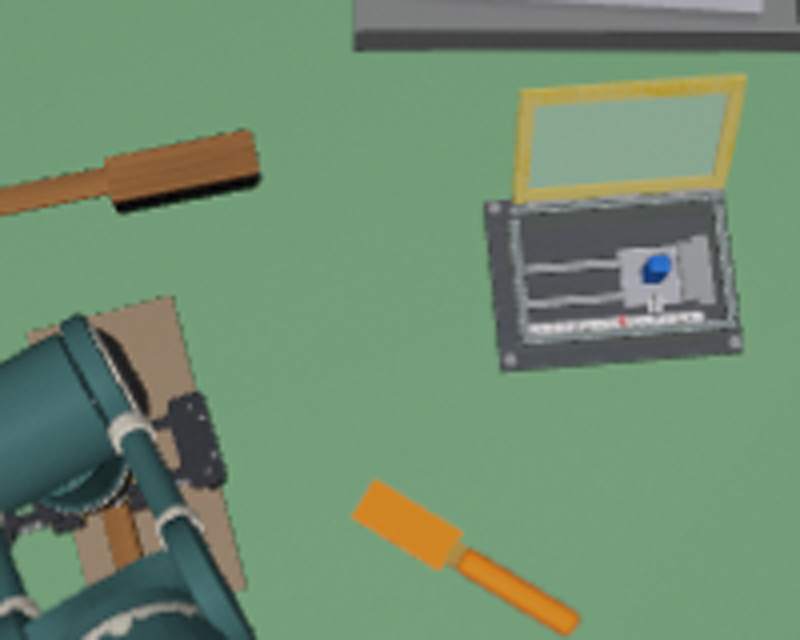

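Call:
drive_tool --gripper '[10, 10, 10, 10, 10, 10, 10, 10]' --delta_pos '[[0, 0, 0.025], [0, 0, 0.05], [0, 0, 0.065], [0, 0, 0.074], [0, 0, 0.079], [0, 0, 0.08], [0, 0, 0.081], [0, 0, 0.081]]' --twist '[[0, 0, 0], [0, 0, 0], [0, 0, 0], [0, 0, 0], [0, 0, 0], [0, 0, 0], [0, 0, 0], [0, 0, 0]]'

```text
t: 18.9
eef_pos: [0.4417, 0.2787, -0.021]
tcp_rot: [0.989, 0.147, -0.0, 0.001]
force: [0.3, -0.7, -1.0]
width: 0.0213
```

Call:
drive_tool --gripper '[10, 10, 10]' --delta_pos '[[0, 0, 0.0015], [0, 0, 0.002], [0, 0, 0.002]]' --twist '[[0, 0, 0], [0, 0, 0], [0, 0, 0]]'

```text
t: 19.2
eef_pos: [0.4411, 0.2784, -0.0236]
tcp_rot: [0.989, 0.147, -0.001, 0.001]
force: [0.1, -0.1, -1.3]
width: 0.0215
```

Next I'll feel for the mat in a further fraction of a millimetre.

Call:
drive_tool --gripper '[10, 10, 10]' --delta_pos '[[0, 0, 0.001], [0, 0, 0.001], [0, 0, 0.001]]' --twist '[[0, 0, 0], [0, 0, 0], [0, 0, 0]]'

```text
t: 19.5
eef_pos: [0.4411, 0.2784, -0.0238]
tcp_rot: [0.989, 0.147, -0.001, 0.001]
force: [-2.7, -2.4, 5.8]
width: 0.0215
```

Call:
drive_tool --gripper '[10, 20, 30, 40, 55, 70, 70, 70, 70, 70, 70]' --delta_pos '[[0, 0, -0.0008], [0, 0, -0.0008], [0, 0, -0.0008], [0, 0, -0.0008], [0, 0, -0.0008], [0, 0, -0.0008], [0, 0, -0.003], [0, 0, -0.02], [0, 0, -0.05], [0, 0, -0.1], [0, 0, -0.14]]' --twist '[[0, 0, 0], [0, 0, 0], [0, 0, 0], [0, 0, 0], [0, 0, 0], [0, 0, 0], [0, 0, 0], [0, 0, 0], [0, 0, 0], [0, 0, 0], [0, 0, 0]]'

```text
t: 20.6
eef_pos: [0.4413, 0.2788, 0.1172]
tcp_rot: [0.989, 0.147, -0.001, 0.001]
force: [0.3, 0.7, -0.1]
width: 0.0616
```

```bash
python3 snap.py 15 side,220,115,340,265,5 top,290,105,380,205,6
```

```text
t 20.7
eef_pos [0.446  0.2815 0.1225]
tcp_rot [ 9.892e-01  1.466e-01  4.900e-03 -9.000e-04]
force [ 0.8823 -0.3237 -0.6368]
width 0.0616
joint_positions [ 0.5171  0.0448  2.0109 -0.0022  1.076   1.7946]
```

View pics/side15.png

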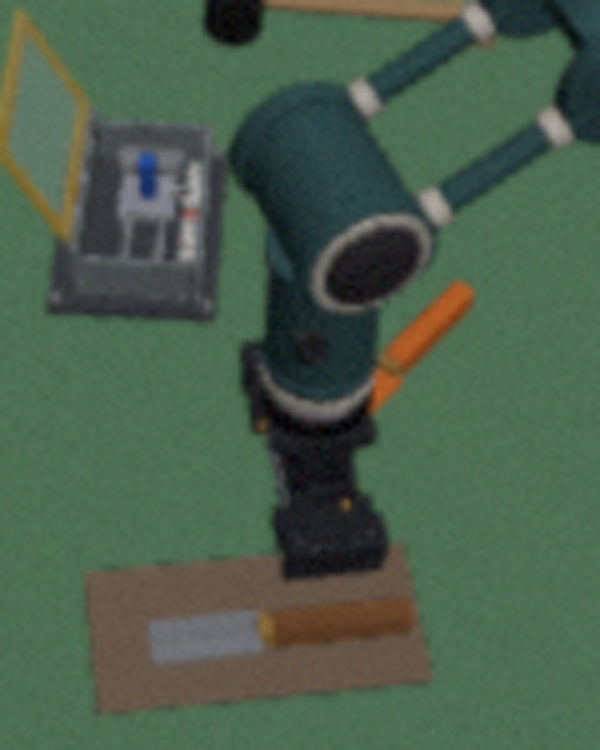

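View pics/top15.png

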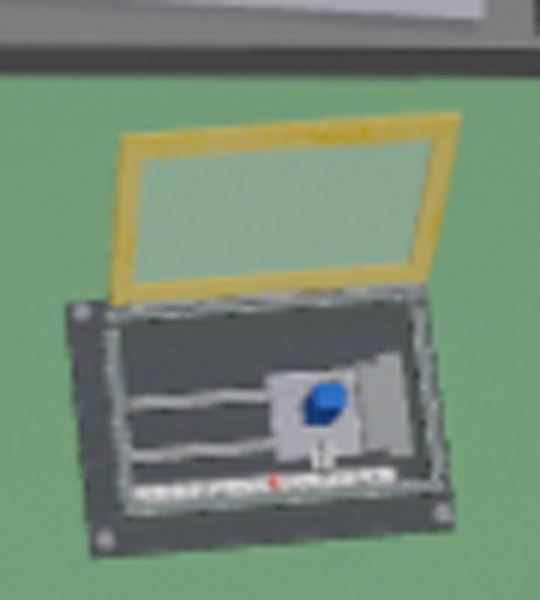

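Run:
```python
from h import *
p=np.array([.4415,.279,.1175]);R=Rt(.295)
b=np.array([.629,-.170,.08])
print(place([0,0,-J[2]],[[.630-J[0],-.172-J[1],0],[.591-J[0],-.145-J[1],0],[.5855-J[0],-.146-J[1],0]]))
for w in (.25,.5,.75,1): print(delta(p,R,p+(b-p)*w,Rt(.295+(.0765-.295)*w)))
```

```text
[[-0.00484652 -0.0307207   0.        ]
 [-0.04168391 -0.00083749  0.        ]
 [-0.04724396 -0.001417    0.        ]]
([0.0122, 0.121, 0.0094], [0.0, -0.0, 3.13])
([0.0244, 0.2421, 0.0188], [0.0, -0.0, 6.26])
([0.0366, 0.3631, 0.0281], [0.0, -0.0, 9.39])
([0.0489, 0.4841, 0.0375], [0.0, -0.0, 12.52])
```

Call:
drive_tool --gripper '[45, 45, 45, 45, 45, 45, 45, 45, 45, 45, 45, 45, 45, 45, 45, 45]' --delta_pos '[[0.002, 0.02, 0], [0.006, 0.06, 0], [0.01, 0.1, 0], [0.014, 0.14, 0], [0.018, 0.18, 0], [0.022, 0.22, 0], [0.027, 0.26, 0], [0.031, 0.305, 0], [0.035, 0.35, 0.01], [0.039, 0.39, 0.02], [0.043, 0.43, 0.03], [0.046, 0.46, 0.037], [0.048, 0.478, 0.037], [0.049, 0.484, 0.037], [0.049, 0.484, 0.037], [0.049, 0.484, 0.037]]' --twist '[[0, 0, 0.5], [0, 0, 1.5], [0, 0, 2.5], [0, 0, 3.6], [0, 0, 4.6], [0, 0, 5.7], [0, 0, 6.7], [0, 0, 7.8], [0, 0, 9], [0, 0, 10], [0, 0, 11], [0, 0, 12], [0, 0, 12.5], [0, 0, 12.5], [0, 0, 12.5], [0, 0, 12.5]]' --force 20

```text
t: 22.3
eef_pos: [0.6283, -0.1691, 0.0796]
tcp_rot: [0.999, 0.039, -0.001, 0.001]
force: [-0.6, -0.1, -0.4]
width: 0.0395
```

```bash
python3 snap.py 16 side,210,75,310,165,7 top,290,105,380,205,6
```

```text
t 22.4
eef_pos [ 0.6283 -0.1689  0.0798]
tcp_rot [ 9.992e-01  3.890e-02 -9.000e-04  1.500e-03]
force [0.2106 1.3911 0.6814]
width 0.0398
joint_positions [-0.2989  0.3176  1.7735 -0.0039  1.0511  1.1961]
```

View pics/side16.png

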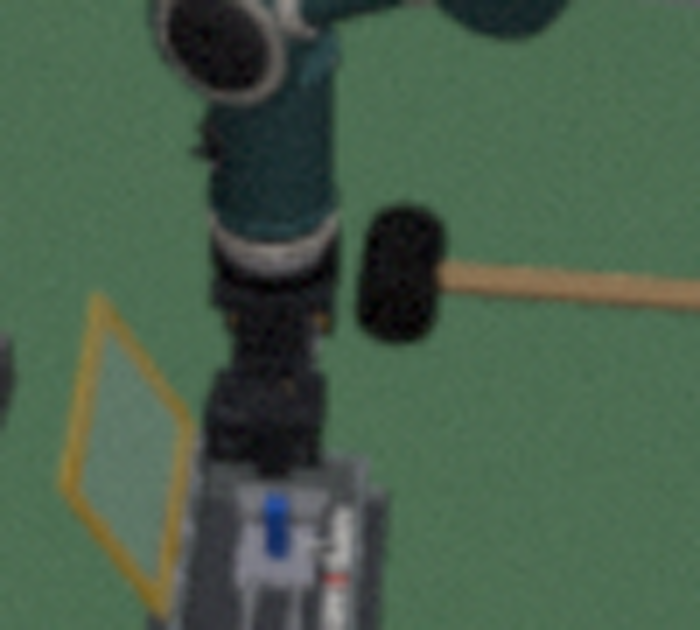

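View pics/top16.png

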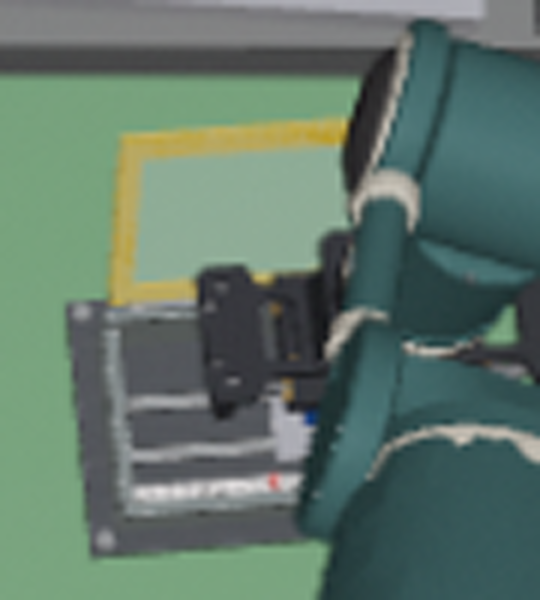

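Call:
drive_tool --gripper '[45, 45, 45, 45, 45, 45, 45]' --delta_pos '[[0, 0, 0.02], [0, 0, 0.04], [0, 0, 0.055], [0, 0, 0.066], [0, 0, 0.074], [0, 0, 0.078], [0, 0, 0.078]]' --twist '[[0, 0, 0], [0, 0, 0], [0, 0, 0], [0, 0, 0], [0, 0, 0], [0, 0, 0], [0, 0, 0]]'

```text
t: 23.1
eef_pos: [0.6282, -0.1705, 0.001]
tcp_rot: [0.999, 0.038, -0.001, 0.001]
force: [-0.1, -0.2, 0.4]
width: 0.0396
```

```bash
python3 snap.py 17 side,210,75,310,165,7
```

```text
t 23.15
eef_pos [ 0.6287 -0.1707  0.0016]
tcp_rot [ 9.993e-01  3.810e-02 -8.000e-04  1.600e-03]
force [0.465  0.7403 0.1325]
width 0.0401
joint_positions [-0.3012  0.4059  1.8176 -0.0046  0.9186  1.1962]
```

View pics/side17.png

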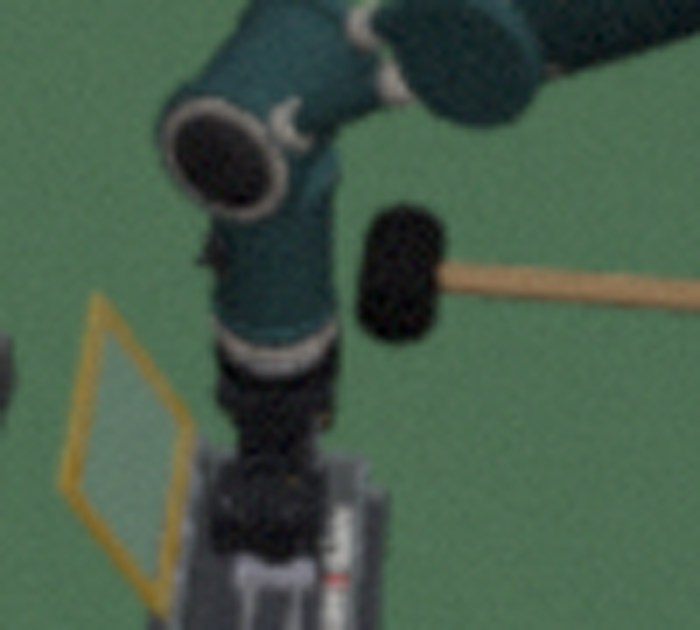

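Down over the post without contact. Closing gently.

Call:
drive_tool --gripper '[35, 25, 15, 8, 8, 8, 8, 8]' --delta_pos '[[0, 0, 0], [0, 0, 0], [0, 0, 0], [0, 0, 0], [0, 0, 0], [0, 0, 0], [0, 0, 0], [0, 0, 0]]' --twist '[[0, 0, 0], [0, 0, 0], [0, 0, 0], [0, 0, 0], [0, 0, 0], [0, 0, 0], [0, 0, 0], [0, 0, 0]]' --force 20

```text
t: 23.95
eef_pos: [0.6288, -0.1694, 0.002]
tcp_rot: [0.999, 0.038, -0.001, 0.001]
force: [-0.8, 5.4, 3.4]
width: 0.0179
```

```bash
python3 snap.py 18 side,210,75,310,165,7 top,300,160,360,205,12
```

```text
t 24.05
eef_pos [ 0.6287 -0.1693  0.002 ]
tcp_rot [ 9.993e-01  3.790e-02 -7.000e-04  8.000e-04]
force [-0.3028  5.8071  3.2408]
width 0.0177
joint_positions [-0.3002  0.4051  1.8178 -0.0024  0.9194  1.1962]
```

View pics/side18.png

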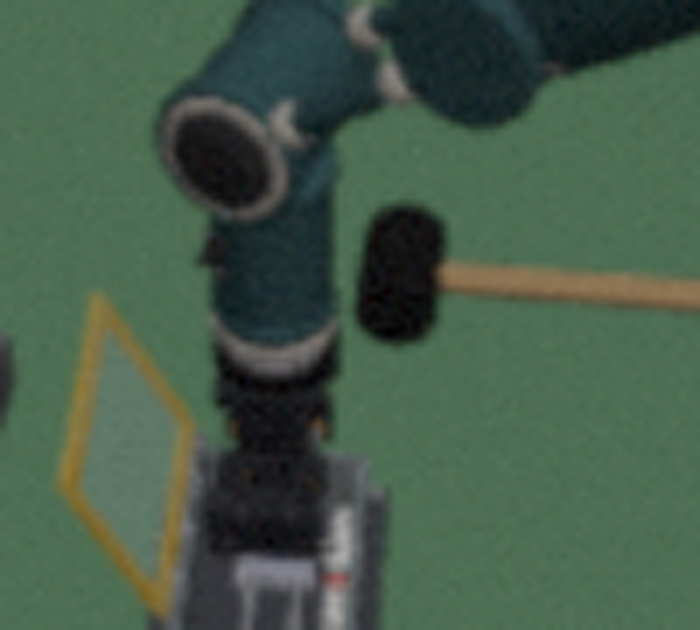

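View pics/top18.png

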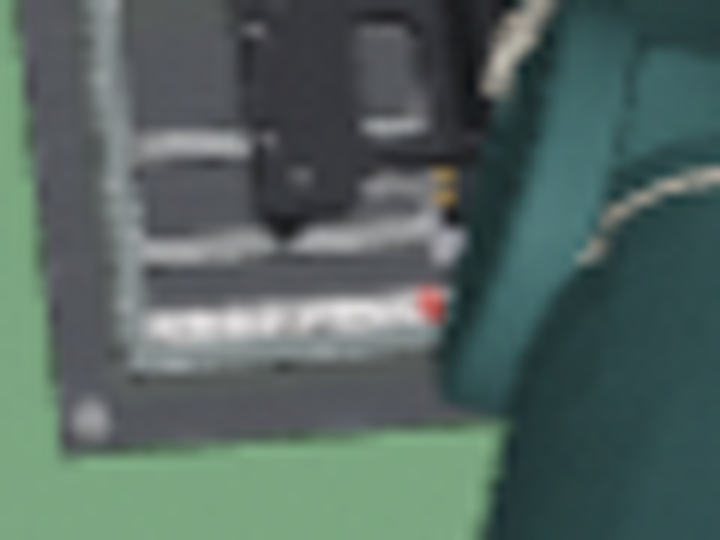

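Run:
```python
import cv2,numpy as np
for n,x0,y0,w,h in(("side",240,135,35,28),("top",310,160,50,35)):
    im=np.load(f"pics/{n}15.npz")["image"];cv2.imwrite(f"pics/{n}15z.png",cv2.resize(im[y0:y0+h,x0:x0+w],None,fx=16,fy=16,interpolation=cv2.INTER_CUBIC))
```

```text
(no output)
```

View pics/side15z.png

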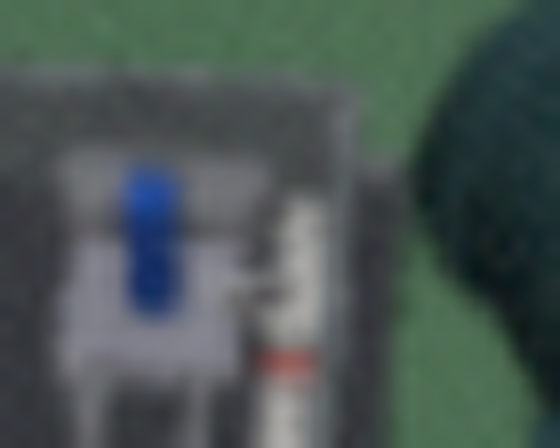

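View pics/top15z.png

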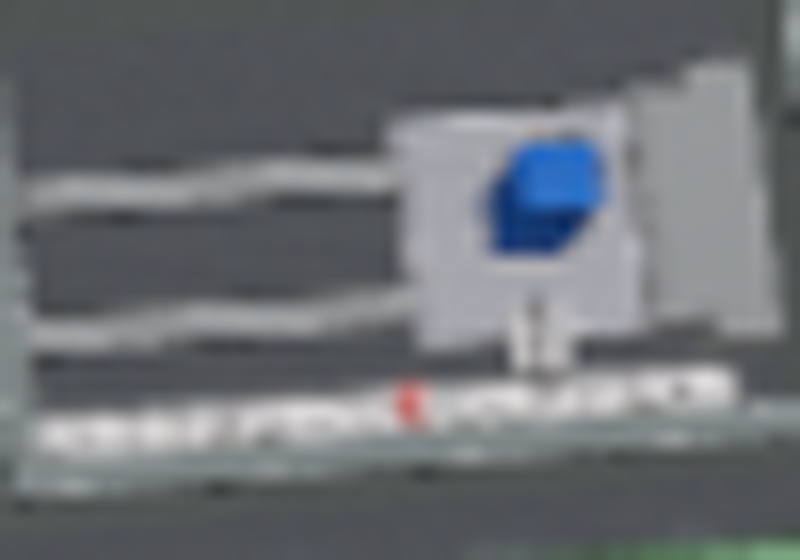

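Run:
```python
from h import *
s=load("side",15);t=load("top",15)
for nm,c,l,m,x0,y0 in(("top",t,(541,372),(410,402),310,160),("side",s,(278,289),(288,362),240,135)):
    for z in(.022,.025):
        X=onz(c,uncrop([l,m],x0,y0,16),z);j=place([0,0,-J[2]],X-[J[0],J[1],0]);print(nm,z,X.round(4).tolist(),j.round(4).tolist(),(j[1]-j[0]).round(4))
```

```text
top 0.022 [[0.5991, -0.1741, 0.022], [0.5926, -0.1458, 0.022]] [[-0.0359, -0.0305, 0.022], [-0.0402, -0.0018, 0.022]] [-0.0043  0.0287  0.    ]
top 0.025 [[0.5984, -0.1735, 0.025], [0.5919, -0.1453, 0.025]] [[-0.0365, -0.0298, 0.025], [-0.0408, -0.0012, 0.025]] [-0.0043  0.0287  0.    ]
side 0.022 [[0.5936, -0.1784, 0.022], [0.5866, -0.1499, 0.022]] [[-0.0416, -0.0343, 0.022], [-0.0465, -0.0054, 0.022]] [-0.0048  0.0289  0.    ]
side 0.025 [[0.5932, -0.1754, 0.025], [0.5862, -0.147, 0.025]] [[-0.0418, -0.0313, 0.025], [-0.0466, -0.0025, 0.025]] [-0.0048  0.0289  0.    ]
```

Call:
drive_tool --gripper '[8, 8, 8, 8, 8, 8, 8, 8, 8, 8]' --delta_pos '[[0, 0, 0], [0, -0.003, 0], [0, -0.007, 0], [0, -0.012, 0], [0, -0.017, 0], [0, -0.022, 0], [0, -0.026, 0], [0, -0.029, 0], [0, -0.03, 0], [0, -0.03, 0]]' --twist '[[0, 0, 0], [0, 0, 0], [0, 0, 0], [0, 0, 0], [0, 0, 0], [0, 0, 0], [0, 0, 0], [0, 0, 0], [0, 0, 0], [0, 0, 0]]' --force 35

```text
t: 25.05
eef_pos: [0.6268, -0.1435, 0.002]
tcp_rot: [0.999, 0.038, -0.0, 0.004]
force: [-0.8, -8.0, 2.4]
width: 0.0174
```

```bash
python3 snap.py 19 side,230,125,280,165,14 top,300,160,360,205,12
```

```text
t 25.15
eef_pos [ 0.6268 -0.1436  0.002 ]
tcp_rot [ 9.993e-01  3.830e-02 -1.000e-04  3.600e-03]
force [-0.8623 -8.5184  1.0162]
width 0.0176
joint_positions [-0.2598  0.3907  1.8386 -0.0089  0.9105  1.2399]
```

View pics/side19.png

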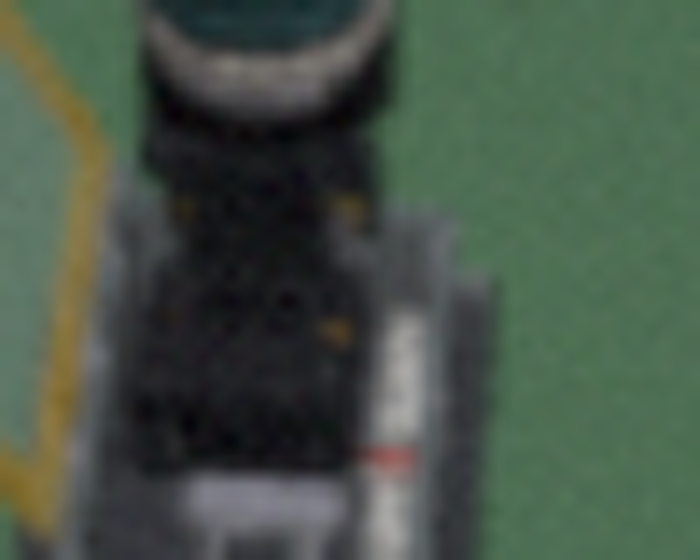

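View pics/top19.png

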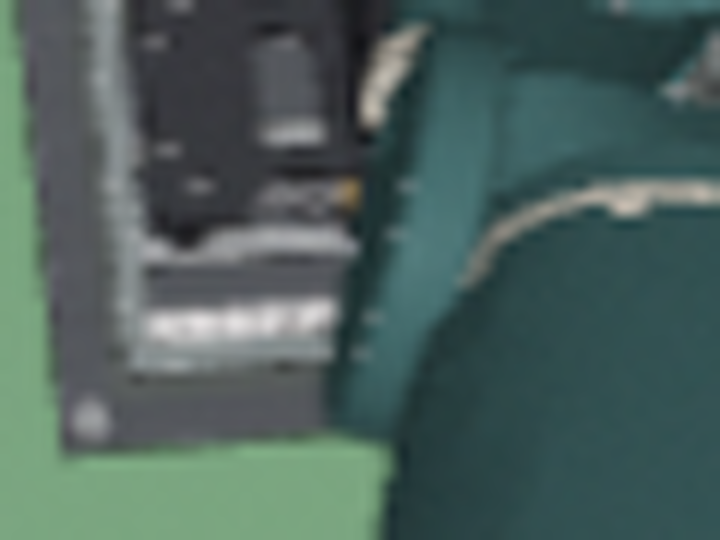

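Run:
```python
import cv2,numpy as np
a=np.load("pics/side15.npz")["image"][140:168,240:268];b=np.load("pics/side19.npz")["image"][140:168,240:268]
im=np.hstack([a,b]);cv2.imwrite("pics/cmp19.png",cv2.resize(im,None,fx=14,fy=14,interpolation=cv2.INTER_NEAREST))
```

```text
(no output)
```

View pics/cmp19.png

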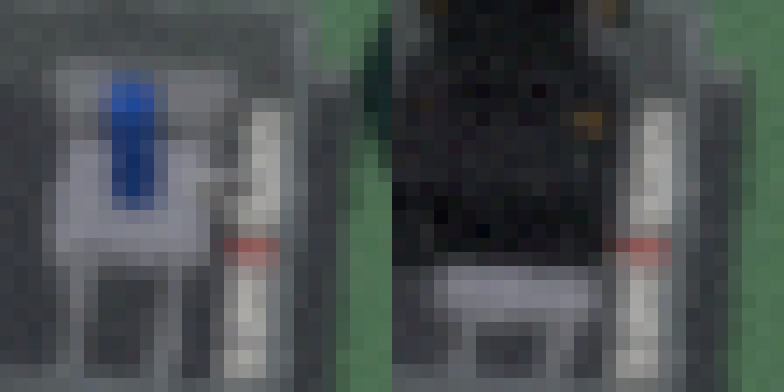

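```bash
cat > edge.py <<'E'
import sys
from h import *
from scipy.ndimage import shift
s0=load("side",15)
g=lambda k:cv2.cvtColor(load("side",k)["image"],cv2.COLOR_BGR2GRAY).astype(float)
def edge(k,lo,hi,cols):
    p=g(k)[:,cols].mean(1)
    # half-level crossing of the carriage's +y edge
    top=p[lo:lo+2].mean();bot=p[hi-1:hi+1].mean();h=(top+bot)/2
    i=[i for i in range(lo,hi) if p[i]>=h>p[i+1]][0]
    return i+(p[i]-h)/(p[i]-p[i+1]),p[lo-2:hi+3].round()
cols=slice(247,250)
k=int(sys.argv[1]);lo=int(sys.argv[2]);hi=int(sys.argv[3])
e0,p0=edge(15,155,161,cols);e1,p1=edge(k,lo,hi,cols)
print(e0,p0,e1,p1)
X=onz(s0,[[248,e0],[248,e1]],.022);j=place([0,0,-J[2]],X-[J[0],J[1],0]);print("slide moved",j[1]-j[0])
E
python3 edge.py 19 160 165
```

```text
158.2711267605634 [ 76.  96. 121. 129. 118.  98.  74.  59.  58.  57.  59.] 162.51785714285714 [ 41. 108. 127. 124. 108.  75.  56.  57.  68.  93.]
slide moved [-0.00217878  0.02644886  0.        ]
```

Run:
```python
from h import *
res=[]
for n,ks,r in(("top",(9,13,14,15),None),("side",(12,13,14,15,16),None)):
    for k in ks:
        c=load(n,k);im=c["image"].astype(float)
        P=proj(c,place(J,[[-.042,-.001,.025]]))[0].round().astype(int)
        x0,y0=P-[5,4];w=im[y0:y0+9,x0:x0+11]
        red=np.clip(w[...,2]-w[...,:2].max(2)-15,0,None)
        if red.sum()<20: continue
        yy,xx=np.mgrid[:9,:11];m=np.array([(red*xx).sum(),(red*yy).sum()])/red.sum()+[x0,y0]
        j=place([0,0,-J[2]],onz(c,[m],.025)-[J[0],J[1],0]);print(n,k,m.round(2),j.round(4))
im=load("top",15)["image"];g=cv2.cvtColor(im,cv2.COLOR_BGR2GRAY);print(g[178:186,338:350])
im=load("side",15)["image"];g=cv2.cvtColor(im,cv2.COLOR_BGR2GRAY);print(g[148:160,252:262])
```

```text
top 9 [335.18 186.95] [[-0.0487 -0.0004  0.025 ]]
top 14 [335.21 184.76] [[-0.0412 -0.0013  0.025 ]]
top 15 [335.21 184.76] [[-0.0411 -0.0013  0.025 ]]
side 12 [257.55 157.3 ] [[-0.0468 -0.0016  0.025 ]]
side 13 [257.53 157.29] [[-0.0467 -0.0016  0.025 ]]
side 14 [257.5  157.27] [[-0.0466 -0.0017  0.025 ]]
side 15 [257.54 157.28] [[-0.0467 -0.0017  0.025 ]]
side 16 [257.49 157.28] [[-0.0465 -0.0017  0.025 ]]
[[167 168 168 167 168 147 167 172 168 168 168 169]
 [168 167 167 168 173 133 175 180 168 168 167 167]
 [165 165 165 160 192 157 177 185 177 163 163 150]
 [140 130 111 115 186 152 182 156  93  89  89  83]
 [ 83  84  83  84 178 155 180 154  92  94  92  93]
 [ 97 102 106 109 137 116 129 144 153 159 161 157]
 [170 185 197 206 208 172 164 198 186 198 206 182]
 [192 204 188 193 204 185 194 203 183 195 186 153]]
[[100 104 104  93  79  93 140 141 111  90]
 [ 86  95  96  85  81 113 155 142 110  88]
 [116 121 113  90  72 110 150 153 118  87]
 [129 133 119  88  82 119 163 158 117  88]
 [133 138 137 119 108 122 151 158 119  90]
 [130 135 114 102  86 108 146 161 120  97]
 [129 129 112  94 112 139 163 158 113  88]
 [134 130 114  83 105 145 151 143 104  84]
 [133 129 114  69  82 121 128 115  96  82]
 [127 125 113  68  76 102 109  98  91  75]
 [112 107  96  71  93 124 125 111  88  66]
 [102  80  68  72 112 144 131 111  93  62]]
```

Run:
```python
from h import *
t=load("top",15);s=load("side",15)
for z in (.022,.025):
    f=lambda c,p,zz:place([0,0,-J[2]],onz(c,[p],zz)-[J[0],J[1],0])[0]
    for v in (342.9,343.0,343.15): print("top",z,v,f(t,(335.21,184.76),.025)-f(t,(v,182.3),z))
    for v in (152.8,153.0,153.2): print("side",z,v,f(s,(257.5,157.28),.025)-f(s,(255.5,v),z))
# post axis from jaw contact: TCP home
```

```text
top 0.022 342.9 [-0.00708221  0.02784997  0.003     ]
top 0.022 343.0 [-0.00705595  0.02819231  0.003     ]
top 0.022 343.15 [-0.00701655  0.02870584  0.003     ]
side 0.022 152.8 [-0.01128814  0.03084551  0.003     ]
side 0.022 153.0 [-0.01119706  0.02955805  0.003     ]
side 0.022 153.2 [-0.01110605  0.02827171  0.003     ]
top 0.025 342.9 [-0.00647591  0.02719663  0.        ]
top 0.025 343.0 [-0.0064497   0.02753822  0.        ]
top 0.025 343.15 [-0.00641039  0.02805062  0.        ]
side 0.025 152.8 [-0.01107833  0.02786403  0.        ]
side 0.025 153.0 [-0.01098745  0.02657945  0.        ]
side 0.025 153.2 [-0.01089665  0.02529598  0.        ]
```

Call:
drive_tool --gripper '[8, 8, 8, 8, 8]' --delta_pos '[[0, -0.001, 0], [0, -0.002, 0], [0, -0.002, 0], [0, -0.002, 0], [0, -0.002, 0]]' --twist '[[0, 0, 0], [0, 0, 0], [0, 0, 0], [0, 0, 0], [0, 0, 0]]'

```text
t: 25.65
eef_pos: [0.6266, -0.1418, 0.002]
tcp_rot: [0.999, 0.038, -0.0, 0.004]
force: [-1.5, -8.9, 1.4]
width: 0.0176
```

```bash
python3 snap.py 20 side,242,145,272,169,20 top,170,105,380,265,3; python3 edge.py 20 160 165;  python3 -c "
from h import *
g=cv2.cvtColor(load('side',20)['image'],cv2.COLOR_BGR2GRAY);print(g[152:164,250:262]);print(load('side',20)['image'][152:164,250:262,2])"
```

```text
t 25.75
eef_pos [ 0.6267 -0.1418  0.002 ]
tcp_rot [ 9.993e-01  3.820e-02 -1.000e-04  3.700e-03]
force [-0.4814 -7.604   1.3532]
width 0.0175
joint_positions [-0.2571  0.3897  1.8398 -0.0091  0.9101  1.2429]
158.2711267605634 [ 76.  96. 121. 129. 118.  98.  74.  59.  58.  57.  59.] 162.52061855670104 [ 33.  90. 123. 134. 111.  78.  60.  57.  70.  97.]
slide moved [-0.00218018  0.0264659   0.        ]
[[ 30  32  38  43  35  44  81 122 153 159 120  91]
 [ 40  38  30  38  38  43  81 123 151 159 119  97]
 [ 29  24  28  28  28  46  95 144 165 157 112  85]
 [ 20  22  22  25  25  48  96 139 150 146 103  80]
 [ 25  24  29  29  25  40  80 119 127 111  96  83]
 [ 25  26  43  49  28  53  84 104 109  97  92  78]
 [ 32  34  41  35  33  86 124 127 123 112  89  67]
 [ 71  71  70  63  50  73 124 146 128 110  91  65]
 [119 118 118 114  89  73 122 161 150 120  91  64]
 [127 126 125 117  90  78 120 163 146 115  88  65]
 [110 110 107  94  74  80 129 167 153 114  90  58]
 [ 84  97 103  79  65  84 127 155 158 116  86  58]]
[[ 30  30  36  42  34  44  80 121 153 158 116  86]
 [ 37  36  25  37  38  42  81 125 151 160 115  94]
 [ 29  21  24  27  26  44  93 145 165 157 109  80]
 [ 18  25  23  25  23  46  94 140 150 145 100  76]
 [ 24  22  28  28  25  40  82 124 132 113  91  80]
 [ 24  23  45  50  29  59 106 139 144 117  90  73]
 [ 30  33  41  34  35  88 134 148 146 126  88  65]
 [ 70  70  69  62  49  73 125 151 133 112  88  62]
 [118 117 116 114  88  72 121 163 150 118  89  60]
 [125 125 123 116  89  76 119 164 146 114  83  62]
 [109 109 106  94  72  78 130 167 153 112  86  57]
 [ 83  96 102  78  63  85 127 155 158 112  82  57]]
```

View pics/side20.png

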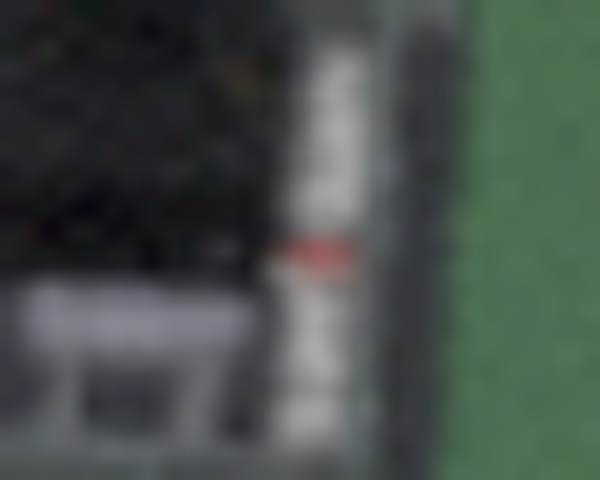

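View pics/top20.png

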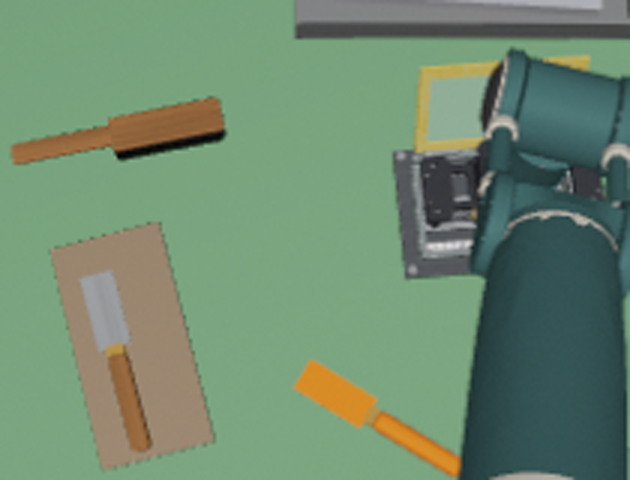

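```bash
cat > avg.py <<'E'
from station import vision
import numpy as np,sys
L=[vision.camera("side")["image"].astype(float) for _ in range(10)]
np.save("pics/avg%s.npy"%sys.argv[1],np.mean(L,0))
E
python3 avg.py A
cat > edge2.py <<'E'
import sys
from h import *
c=load("side",15)
home=np.mean([load("side",k)["image"].astype(float) for k in (12,13,14,15)],0)
now=np.load("pics/avg%s.npy"%sys.argv[1])
ph=home[:,246:251].mean((1,2));pn=now[:,246:251].mean((1,2))
print(ph[153:165].round(),pn[155:168].round())
from scipy.interpolate import CubicSpline
def cross(p,a,b,h):
    s=CubicSpline(np.arange(len(p)),p);x=np.linspace(a,b,2000);y=s(x);i=np.where((y[:-1]>=h)&(y[1:]<h))[0];return x[i[0]]
for h in (75,85,95,105):
    e=[cross(ph,156,161,h),cross(pn,160,166,h)]
    j=place([0,0,-J[2]],onz(c,[[248,e[0]],[248,e[1]]],.022)-[J[0],J[1],0]);print(h,np.round(e,2),(j[1]-j[0])[1].round(4))
E
python3 edge2.py A
```

```text
[ 89. 104. 124. 129. 119. 102.  78.  65.  63.  63.  61.  61.] [ 19.  20.  20.  35.  87. 123. 134. 111.  80.  64.  63.  74.  95.]
75 [159.12 163.2 ] 0.0253
85 [158.68 162.8 ] 0.0256
95 [158.29 162.48] 0.0261
105 [157.87 162.17] 0.0269
```

Run:
```python
from h import *
c=load("side",15);t=load("top",15)
f=lambda c,p,zz:place([0,0,-J[2]],onz(c,[p],zz)-[J[0],J[1],0])[0]
for v in (158.29,158.45,162.48,162.65): print("side edge",v,f(c,(248,v),.022))
print("side mark",f(c,(257.5,157.28),.025))
# top: carriage corners/edges at home, crop16 of (310,160): left edge (400,200),(412,300); right edge (635,200); post top centre
for p in((398,180),(412,300),(630,180),(642,280)): print("top",f(t,uncrop([p],310,160,16)[0],.022))
print("top post",f(t,uncrop([(560,172)],310,160,16)[0],.066))
```

```text
side edge 158.29 [-0.00376071  0.00484025  0.022     ]
side edge 158.45 [-0.00384351  0.00584538  0.022     ]
side edge 162.48 [-0.00591047  0.03093683  0.022     ]
side edge 162.65 [-0.00599689  0.03198585  0.022     ]
side mark [-0.04655775 -0.00167856  0.025     ]
top [ 0.00828036 -0.00467846  0.022     ]
top [-0.01812713 -0.00469677  0.022     ]
top [ 0.00450466 -0.05459721  0.022     ]
top [-0.01753854 -0.05453096  0.022     ]
top post [-0.00283652 -0.02979659  0.066     ]
```

Call:
drive_tool --gripper '[8, 8, 8, 8, 8]' --delta_pos '[[0, -0.001, 0], [0, -0.0013, 0], [0, -0.0013, 0], [0, -0.0013, 0], [0, -0.0013, 0]]' --twist '[[0, 0, 0], [0, 0, 0], [0, 0, 0], [0, 0, 0], [0, 0, 0]]'

```text
t: 26.75
eef_pos: [0.6266, -0.1407, 0.002]
tcp_rot: [0.999, 0.038, -0.0, 0.004]
force: [-0.4, -9.1, 1.0]
width: 0.0179
```

```bash
python3 avg.py B; python3 edge2.py B
python3 - <<'E'
from h import *
a=np.load("pics/avgB.npy")
b=np.mean([load("side",k)["image"].astype(float) for k in (12,13,14,15)],0)
im=np.hstack([x[146:170,244:270] for x in (b,a)]).clip(0,255).astype(np.uint8)
cv2.imwrite("pics/cmpB.png",cv2.resize(im,None,fx=15,fy=15,interpolation=cv2.INTER_CUBIC))
from station import bot;o=bot.get_obs();print(o["eef_pos"],o["force"],o["width"],o["t"])
E
```

```text
[ 89. 104. 124. 129. 119. 102.  78.  65.  63.  63.  61.  61.] [ 21.  19.  21.  28.  69. 118. 129. 106.  80.  65.  63.  74.  95.]
75 [159.12 163.25] 0.0256
85 [158.68 162.78] 0.0255
95 [158.29 162.38] 0.0255
105 [157.87 162.02] 0.0259
[ 0.62656533 -0.14066678  0.00202379] [-1.06765339 -9.30314948  1.53681379] 0.017751602124478745 27.25
```

View pics/cmpB.png

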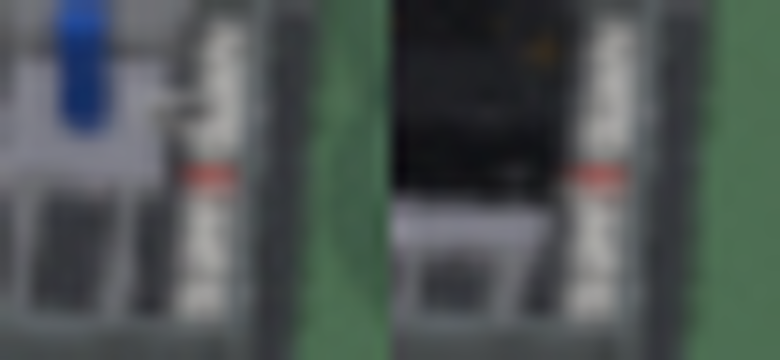

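Run:
```python
from h import *
a=np.load("pics/avgB.npy");A=np.load("pics/avgA.npy")
b=np.mean([load("side",k)["image"].astype(float) for k in (12,13,14,15)],0)
h=b[146:160,248:262];n=a[151:165,248:262];m=A[151:165,248:262]
im=np.hstack([h*1.3,m*1.3,n*1.3]).clip(0,255).astype(np.uint8)
cv2.imwrite("pics/cmpC.png",cv2.resize(im,None,fx=18,fy=18,interpolation=cv2.INTER_NEAREST))
print(b[148:158,250:260].mean(2).round().astype(int));print(A[153:163,250:260].mean(2).round().astype(int));print(a[153:163,250:260].mean(2).round().astype(int))
```

```text
[[ 69  83 100 104 103  94  78  94 136 142]
 [ 62  72  87  93  93  85  81 112 154 139]
 [ 68  94 117 120 114  87  76 110 150 151]
 [ 66  96 128 132 122  89  80 117 161 158]
 [ 65  95 133 140 136 117 104 120 152 157]
 [ 70 102 131 134 114  99  85 105 146 157]
 [ 91 114 130 131 113  95 112 139 162 156]
 [121 129 132 130 115  81 103 141 149 142]
 [130 132 132 129 114  70  84 120 126 112]
 [126 126 127 126 114  69  78 102 109  97]]
[[ 37  35  35  40  35  45  83 124 150 158]
 [ 27  25  26  26  28  44  92 142 163 157]
 [ 19  21  19  23  26  46  94 141 150 143]
 [ 19  21  29  31  26  44  82 120 127 112]
 [ 20  29  45  49  30  49  83 105 109  97]
 [ 30  31  39  40  38  85 128 127 125 110]
 [ 76  72  73  67  55  76 124 144 128 112]
 [119 119 118 112  92  76 121 162 151 120]
 [130 129 128 120  94  77 123 162 144 115]
 [109 109 108  96  76  82 131 166 153 115]]
[[ 40  37  34  34  35  45  82 125 150 158]
 [ 30  30  26  28  28  46  93 144 164 157]
 [ 22  21  21  21  26  46  94 141 149 143]
 [ 18  21  23  22  23  44  84 120 127 112]
 [ 23  32  41  30  27  51  84 105 110  98]
 [ 25  29  36  28  38  73 109 126 126 110]
 [ 58  61  67  55  53  74 120 144 129 111]
 [116 117 117 111  91  77 122 162 151 120]
 [130 130 129 120  94  78 123 164 144 116]
 [109 115 117 105  77  84 131 166 153 114]]
```

View pics/cmpC.png

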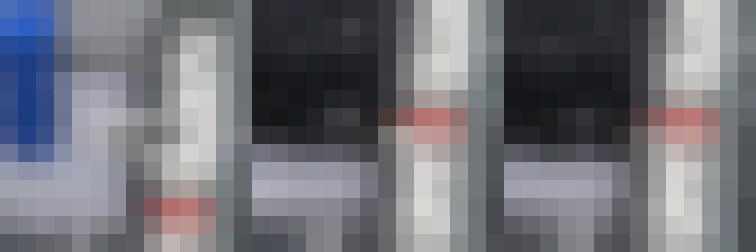

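Run:
```python
from h import *
a=np.load("pics/avgB.npy");A=np.load("pics/avgA.npy")
b=np.mean([load("side",k)["image"].astype(float) for k in (12,13,14,15)],0)
o=load("side",19)["image"].astype(float)
for r in range(150,164): print(r,[x[r,254:259].mean(1).round().astype(int).tolist() for x in (b,o,A,a)])
c=load("side",15)
# predicted pointer: front end at home per top camera
for z in(.022,.025):
  for d in(0,.0265,.028,.0295): print(z,d,proj(c,place(J+[-.0045,-.002,0],[[-.0363,-.0296+d,z],[-.030,-.0296+d,z]])).round(2).tolist())
```

```text
150 [[114, 87, 76, 110, 150], [32, 35, 66, 112, 150], [38, 42, 66, 111, 150], [38, 39, 66, 111, 151]]
151 [[122, 89, 80, 117, 161], [35, 40, 70, 119, 162], [36, 46, 71, 118, 161], [34, 39, 68, 118, 161]]
152 [[136, 117, 104, 120, 152], [33, 48, 80, 122, 153], [39, 47, 80, 121, 154], [35, 45, 78, 121, 154]]
153 [[114, 99, 85, 105, 146], [32, 47, 85, 124, 149], [35, 45, 83, 124, 150], [35, 45, 82, 125, 150]]
154 [[113, 95, 112, 139, 162], [31, 47, 94, 143, 164], [28, 44, 92, 142, 163], [28, 46, 93, 144, 164]]
155 [[115, 81, 103, 141, 149], [30, 50, 94, 141, 149], [26, 46, 94, 141, 150], [26, 46, 94, 141, 149]]
156 [[114, 70, 84, 120, 126], [28, 55, 94, 122, 127], [26, 44, 82, 120, 127], [23, 44, 84, 120, 127]]
157 [[114, 69, 78, 102, 109], [27, 49, 82, 105, 112], [30, 49, 83, 105, 109], [27, 51, 84, 105, 110]]
158 [[95, 72, 94, 122, 125], [43, 73, 112, 124, 124], [38, 85, 128, 127, 125], [38, 73, 109, 126, 126]]
159 [[71, 74, 111, 142, 129], [74, 78, 114, 144, 129], [55, 76, 124, 144, 128], [53, 74, 120, 144, 129]]
160 [[59, 72, 119, 162, 148], [96, 76, 120, 162, 149], [92, 76, 121, 162, 151], [91, 77, 122, 162, 151]]
161 [[58, 75, 122, 162, 143], [103, 79, 123, 165, 144], [94, 77, 123, 162, 144], [94, 78, 123, 164, 144]]
162 [[58, 80, 130, 165, 152], [85, 85, 133, 166, 153], [76, 82, 131, 166, 153], [77, 84, 131, 166, 153]]
163 [[58, 83, 124, 152, 155], [68, 84, 124, 155, 157], [69, 83, 124, 153, 156], [68, 82, 125, 153, 156]]
0.022 0 [[256.71, 153.06], [255.34, 152.99]]
0.022 0.0265 [[256.31, 157.19], [254.93, 157.12]]
0.022 0.028 [[256.29, 157.43], [254.91, 157.36]]
0.022 0.0295 [[256.27, 157.67], [254.88, 157.6]]
0.025 0 [[256.71, 152.6], [255.34, 152.53]]
0.025 0.0265 [[256.31, 156.73], [254.93, 156.66]]
0.025 0.028 [[256.29, 156.97], [254.91, 156.9]]
0.025 0.0295 [[256.27, 157.21], [254.88, 157.13]]
```

```bash
python3 snap.py 21 side,200,65,360,275,3; python3 -c "
from station import bot;print(bot.hand_in())"
```

```text
t 27.3
eef_pos [ 0.6265 -0.1407  0.002 ]
tcp_rot [ 9.993e-01  3.820e-02 -1.000e-04  3.800e-03]
force [ 0.1277 -9.3536  0.8813]
width 0.0176
joint_positions [-0.2553  0.3892  1.8407 -0.0094  0.9098  1.2448]
the job is handed in; nothing more can be done
None
```

View pics/side21.png

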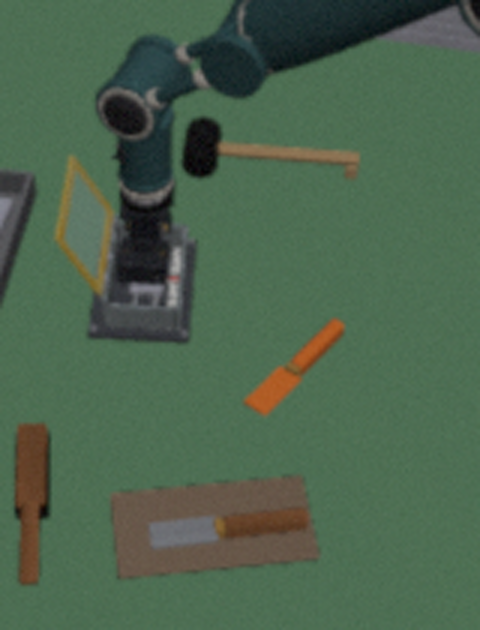

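I prised the cover up with the scraper blade and swung it to about 2 rad, where it stays open. I then laid the scraper flat on its mat, in contact with the mat before I let go. After that I gripped the blue post, pulled the slide to the red marker, and handed in at 27 s while still holding it.

**Last checks**
- The final side picture shows the cover open and the scraper flat on the mat. The mallet and brush look unmoved. I did not look at the loose profile again at the end.
- The gripper still holds the post: opening 17.6 mm (the post is 18 mm), with about 9.3 N of spring pull against it.

**Where the slide stands:** I measured 28.3 mm as the pull needed, about 0.5 mm either way. How far it actually travelled is less certain, because the gripper hid the black line at the end.
- **Arm pose:** 28.7–29.0 mm.
- **Spring force:** roughly 31 mm, though it is a loose guide.
- **Carriage edge in the side picture:** only about 25.5–26 mm. It did not change over the last two small moves, so I put it down to pixel resolution and trusted the arm pose.

**Things that disagreed or failed**
- **First grasp missed:** the fingers closed on nothing above the handle. In the pictures the fingertips sit about 36 mm short of the reported TCP, along the tool axis. I corrected for that from then on.
- **Small offset in the cameras:** heights from the two cameras came out about 4 mm low, and the blade about 5 mm sideways of where the arm pose put it. I allowed for this when entering the slot and gripping the post.

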